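Snap the sample case into its transfer dock

TASK

Push the sample case along the table, without picking it up, straight into the open mouth of the dock with its hinge side leading, and press it home against the springs until both green catches have snapped out behind it and hold it. Work gently, do not ram the case or tip it up, and leave the other things on the table where they are.

Things in the scene. Friction and masses are not known exactly. Their poses are not given: they have to be found in the camera images.
- sample_case: Flat black sample case, clear lid (stays shut), 0.15 to 0.31 kg, loose on the table. Origin under its centre, z up. Body x -33..+35, y -52..+52 mm to z 18; lid x -34..+35, y -53..+53 mm to z 28: too wide to grip across y. The +x (hinge) side must lead in. Starts before the dock's mouth, 0 to 42 mm off its centre line to dock +y, x axis within 0.4 rad of the dock's.
- rear_face (a point): Middle of the case's rear (-x) face, 10 mm up: the face to push on. A small thin opening tab sticks out there above it, only for looks.
- dock: U-shaped metal dock, 36 mm high, screwed to the table; no floor, so the case slides on the table. Origin on the table where the case's origin lies when home; +x is the way in, z up. Rails' inner faces at y +/-54.5 mm, with lips over the case (z 32..36, inner edge y +/-46.5 mm) from x -26 to +40 mm, so it is loaded only from the front. 202 mm wide over its 4 mm high feet.
- mouth (a point): Middle of the dock's open mouth, on the table at dock x = -113 mm. About 137 mm wide here; the walls flare in to the rails' 109 mm at x = -76 mm.
- stop (a point): Face of the dock's back block at dock x = 37.5 mm, 14 mm up: a dead stop 2.5 mm beyond home. A sprung rubber ejector in it meets the case 8 mm before home (3 N, about 5 N at home) and settles the case back against the catches. Sliding in takes 4 to 18 N in all, most on the ramps of the catches; a case off centre in the flare, or the dead stop, takes more.
- catch_left (a joint): Green spring catch in the dock's +y rail, m: 0 = sprung out (nose in to y 46 mm, z 3..17, dock x -62..-33 mm, ramped towards the mouth, square at x -33 mm), up to 0.010 pushed aside. About 0.006 while the case's side slides past; back to 0 once the case's rear edge has passed. Spring 2 to 3.2 N.
- catch_right (a joint): The same catch, mirrored, in the dock's -y rail: nose at y = -46 mm.
- brass_weight: Bystander: small brass weight, 23x23x37 mm, origin under its centre.
- kapton_roll: Bystander: roll of orange tape lying flat, 77x78x19 mm, origin under its centre.
- hex_key_set: Bystander: blue folding hex key set, 25x85x20 mm, origin under its centre.
- marker_1: Bystander: blue and white marker pen, 17x135x16 mm, origin under its centre.
- gel_box: Bystander: small black square box with a clear lid, 46x46x16 mm, origin under its centre.
There are look-alikes about, which are no part of the job. There is more than one size of the sample_case; the job needs the larger.

How it is judged (in metres and radians):
On the way, in this order (a step that is already met when the one before it is completed fails the run):
1. the case has entered straight between the rails (x of sample_case in the frame of dock between -0.102 and -0.005 m and y of sample_case in the frame of dock between -0.005 and 0.005 m and angle between the x axis of sample_case and the x axis of dock, either way round below 0.08 rad), for 0.05 s.
2. its sides push both spring catches aside (value of joint each of catch_left, catch_right above 0.0035 m and x of sample_case in the frame of dock above -0.085 m), for 0.1 s.
At the end, for the whole second after the job is handed in: The case lies flat in the dock, within 3 mm short of and 4 mm beyond its home position, within 4 mm of the centre line, parallel to the rails within 0.04 rad and at rest; both catches have sprung back to within 2 mm of fully out, behind the case (x of sample_case in the frame of dock between -0.003 and 0.004 m and y of sample_case in the frame of dock between -0.004 and 0.004 m and angle between the x axis of sample_case and the x axis of dock, either way round below 0.04 rad and angle between sample_case's own z axis and vertical below 0.05 rad and height (world z) of sample_case below 0.004 m and value of joint each of catch_left, catch_right below 0.002 m and linear speed of sample_case below 0.01 m/s); the robot touches nothing.
It fails at once if the case is lifted more than 15 mm off the table or tipped by more than 0.25 rad (height (world z) of sample_case above 0.015 m or angle between sample_case's own z axis and vertical above 0.25 rad).
It fails at once if the robot rams the case or the dock with more than 45 N (contact force between any of the fingers, the arm and sample_case above 45 N or contact force between any of the fingers, the arm and dock above 45 N).
It fails at once if a bystander is moved by more than 30 mm (distance of any of brass_weight, kapton_roll, hex_key_set, marker_1, gel_box from where it was at the start of the episode above 0.03 m).
It also fails if it takes over 51 s, if anything falls off the work surface, if the arm or the gripper's body presses on something with over 40 N, if the wrist force passes 120 N, or if a joint passes its speed limit or range.

ROBOT

A 6-joint arm with a two-finger parallel gripper is mounted at the origin on a cart in front of the work surface, level with it; the furniture and walls round the work are solid. World frame = base frame: x ahead of the robot, y to its left, z up, the work surface at z = 0. Lengths are in m, angles in degrees, forces in N, time in s.
With the tool pointing down it reaches from about 0.4 to 0.825 m from the base axis. Payload 7 kg.
Tool frame: the origin (TCP) lies between the finger pads; the fingertips stand 11 mm ahead of it and the grasp point (between the pads) lies 8 mm behind it (r.tcp_to_tips is the distance from the TCP to the fingertips, in m); x points along the fingers, y is the direction in which the jaws open and shut, and the axes are right-handed (so a half turn about x gives the same grasp; the last joint's range is limited). The gripper opens to 88 mm and grips with 3 to 60 N. Pads are 19 mm wide; open, the fingers measure 130 mm over their backs; the gripper's body (78 mm by 193 mm) begins 47 mm behind the grasp point.
Start: joints at [-46.805, 20.546, 0.682, 0, -70.136, -16.507], TCP at [0.303, -0.603, 0.205] pointing down, gripper open.
Joint ranges: [-176.03, 176.03], [-82.01, 121.73], [-58.28, 71.71], [-173.87, 95.51], [-174.79, -0.11], [-173.66, 173.66]. Speed limits (degrees/s): [136.94, 136.94, 172.46, 180, 180, 180].

INTERFACE

Orientations are given as [roll, pitch, yaw] about the fixed x, y, z axes, in that order (R = Rz(yaw) Ry(pitch) Rx(roll)).
In Python, from plant import r gives the robot as it stands.
- The arm moves only by the tool arm_command, never from a script. Its argument "plan" is a list of rows, each an object of numbers: "dx", "dy", "dz": the shift along the tool's x, y, z each as a share of 0.02 m, from -1 to 1; "wx", "wy", "wz": the turn, a rotation vector about the tool's x, y, z each as a share of 0.08 rad, from -1 to 1. In form: [{"dx": .., "dy": .., "dz": .., "wx": .., "wy": .., "wz": ..}, ...]. A call has 1 to 20 rows; each row shifts and turns the pose as measured when the row begins, along the tool's axes as they then stand; what a row does not reach is not made up. A row lasts 1/12 s, in which the tool goes at most 41.7 mm and 7.16 degrees, less where a joint would pass 70% of its speed; a pose out of reach is approached as far as the arm can. A call with a number of a shift or a turn outside -1 to 1 is refused whole. A call with a gripper value outside its range is refused whole. "fingers" is the closure, from -1 (fully open) to 1 (shut), so that 0 is half open, set as the call begins (left out, the last holds). The fingers move at their own pace and stop on an object; "force" is the grip in N (left out, the last holds). Time passes only in rows, so rows that do not move let the fingers close. It gives the time, the measured TCP pose, the force and the opening at its end, in the units of the state.
- r.get_state(): the state, without advancing time (a new reading comes with each control period).
- r.capture(name): name is "side" or "top" or "wrist"; returns (picture, depth): 384x512x3 uint8, red, green, blue; 384x512 float32, m along the optical axis (not along the pixel's ray), 0 where there is no reading.
- r.camera_model(name): a dict with "vertical_fov" (degrees; the focal length in pixels is half the picture's height over the tangent of half this angle, whatever the lens; pixels are square), "cx", "cy" (the principal point, pixels), "R" (3x3) and "t" (3): a world point X has camera coordinates R X + t. Camera axes: x right, y down, z forward; pixel columns grow to the right and rows downward; lengths in m; the calibration is good to about 2 mm. A picture is of the moment at which its call begins: read the wrist's pose just before it. camera_model takes no time and is no camera call; for the wrist camera it gives the pose at the moment of the call.
- r.close_job(): hands the job in, once; it reports no verdict.
Trained networks look in the newest picture that a camera, given by its name, has taken for a name from the list of things; names that differ only in an ending like _2 or _b are one class to them, and where a whole thing is asked for, a point or a joint stands for the part that bears it (a point fixed in the world has none). Each returns a list of dicts, best first, with "score" (0 to 1); they miss things now and then, are a little off and sometimes report something else, mostly with a low value. They report only what shows in the picture. A call takes as long as a camera call. They do not tell look-alikes from the thing itself.
- r.cut_out(camera, query): "mask" (384x512 bool, what is visible of it) and "bbox" ([left, top, width, height] in pixels, round what is visible of it).
- r.spot_point(camera, query): "centre" ([column, row] in pixels: a listed point, or the origin of a listed thing).
The state is a dict: "time_s": time; "joints": joint angles; "qd": joint speeds; "joint_torque": joint torques, N m; "tcp_pos": TCP position; "eef_rot": TCP orientation; "contact_force": force on the tool from outside, world axes, zero at the start; "moment": the same for the moment, N m; "gripper_width": finger opening in m.
Only numpy, scipy, OpenCV 4.12 (cv2) and the standard library are available. Lean on these libraries where they do the work, as an engineer would, in place of code of your own. Each camera call takes 0.05 s, during which the arm holds its last target.

## Working session

There is one attempt and no reset: what is moved stays moved. The work goes in short steps, Python scripts to look and compute and a tool call to move; the robot and the scene stay as the last step left them, time stands still between calls to the robot, and variables do not carry over. Pictures are saved under pics/ and viewed, and the job is handed in when it is done.

Besides the shell and the picture viewer there is one more tool, called after "Call:" as name([rows], argument=value, ...), one row to a line, values as JSON. arm_command: Moves the arm, as the interface text tells. Shift numbers are shares of 0.02 m and turn numbers shares of 0.08 rad, none past 1 either way. Its arguments: {"type":"object","properties":{"plan":{"type":"array","items":{"type":"object","properties":{"dx":{"type":"number"},"dy":{"type":"number"},"dz":{"type":"number"},"wx":{"type":"number"},"wy":{"type":"number"},"wz":{"type":"number"}}}},"fingers":{"type":"number"},"force":{"type":"number"}},"required":["plan"]}

```bash
ls; mkdir -p pics
cat > h.py <<'E'
import numpy as np,cv2
from plant import r
def cap(n,f):
    m=r.camera_model(n);p,d=r.capture(n);cv2.imwrite('pics/'+f,p[:,:,::-1]);np.savez('pics/'+f[:-4],p=p,d=d,R=m['R'],t=m['t']);return p,d,m
def K(m):
    f=192/np.tan(np.radians(m['vertical_fov'])/2);return f,m['cx'],m['cy']
def ray(m,u,v):
    f,cx,cy=K(m);R=np.array(m['R']);t=np.array(m['t']);c=-R.T@t
    return c,R.T@np.array([(u-cx)/f,(v-cy)/f,1.])
def onz(m,u,v,z):
    c,d=ray(m,u,v);return c+d*(z-c[2])/d[2]
def proj(m,X):
    f,cx,cy=K(m);q=np.array(m['R'])@np.array(X)+np.array(m['t']);return f*q[0]/q[2]+cx,f*q[1]/q[2]+cy
def pts(m,d,mask):
    v,u=np.nonzero(mask&(d>0));f,cx,cy=K(m);z=d[v,u]
    P=np.c_[(u-cx)/f*z,(v-cy)/f*z,z];return (P-np.array(m['t']))@np.array(m['R'])
E
python3 - <<'E'
from h import *
for n in ['top','side']:
    p,d,m=cap(n,n+'1.png');print(n,m)
    for q in ['sample_case','dock']:
        for o in r.cut_out(n,q)[:3]:print(q,o['score'],o['bbox'])
    for q in ['sample_case','dock','rear_face','mouth','stop']:
        for o in r.spot_point(n,q)[:3]:print(q,o['score'],o['centre'])
print(r.get_state())
E
```

```text
pics
top {'vertical_fov': 51.83150789609925, 'cx': 249.10912144342444, 'cy': 194.08873964073226, 'R': array([[ 0.02480583, -0.99961981, -0.01203763],
       [-0.98763471, -0.02264032, -0.15512928],
       [ 0.15479776,  0.01573689, -0.98782084]]), 't': array([0.01629653, 0.52714271, 0.9962891 ])}
sample_case 0.72 [272.6, 170.8, 35.7, 46.5]
sample_case 0.71 [304.5, 136.0, 35.4, 30.2]
dock 0.72 [185.1, 147.5, 73.7, 71.7]
sample_case 0.59 [319.4, 152.3]
sample_case 0.58 [289.7, 197.7]
dock 0.73 [213.4, 185.5]
dock 0.23 [286.9, 193.1]
rear_face 0.97 [319.3, 140.4]
rear_face 0.88 [296.8, 200.0]
stop 0.55 [201.4, 177.4]
stop 0.48 [123.7, 171.6]
side {'vertical_fov': 43.78672624322367, 'cx': 256.42572265460785, 'cy': 195.7626460695833, 'R': array([[ 0.98378042, -0.17911967, -0.00960391],
       [-0.07920638, -0.38574082, -0.91920094],
       [ 0.16094235,  0.90505258, -0.39367168]]), 't': array([-0.52793254,  0.07966429,  1.36539743])}
sample_case 0.94 [241.5, 207.2, 36.6, 18.4]
sample_case 0.79 [294.7, 218.6, 31.1, 18.1]
dock 0.79 [227.9, 174.0, 63.2, 30.2]
dock 0.71 [242.1, 206.0, 36.6, 2
[... 189 characters left out ...]
 [261.4, 193.4]
stop 0.61 [262.0, 184.1]
{'time_s': 0.8, 'joints': array([-4.68082901e+01,  2.05418006e+01,  6.81283087e-01, -2.42952556e-03,
       -7.01377985e+01, -1.65064834e+01]), 'qd': array([ 0.09863345, -0.01689217,  0.03710159, -0.11442499, -0.01679247,
       -0.04703376]), 'joint_torque': array([ 2.04216940e-05, -5.82284153e+01,  2.93288594e+01,  7.00210646e+00,
        1.25709077e-02,  8.11477366e-05]), 'tcp_pos': array([ 0.30309982, -0.60306729,  0.20539995]), 'eef_rot': array([-19.88215313,  89.9971615 ,   6.80224796]), 'contact_force': array([-0.58794205, -0.72560554,  0.04100576]), 'moment': array([ 0.04197598,  0.01790132, -0.00643957]), 'gripper_width': 0.08804107274888871}
```

Run:
```python
import cv2
a=cv2.imread('pics/top1.png');cv2.imwrite('pics/top1c.png',cv2.resize(a[100:260,100:370],None,fx=2.9,fy=2.9,interpolation=cv2.INTER_CUBIC))
a=cv2.imread('pics/side1.png');cv2.imwrite('pics/side1c.png',cv2.resize(a[140:270,170:370],None,fx=4,fy=4,interpolation=cv2.INTER_CUBIC))
```

```text
(no output)
```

View pics/top1c.png

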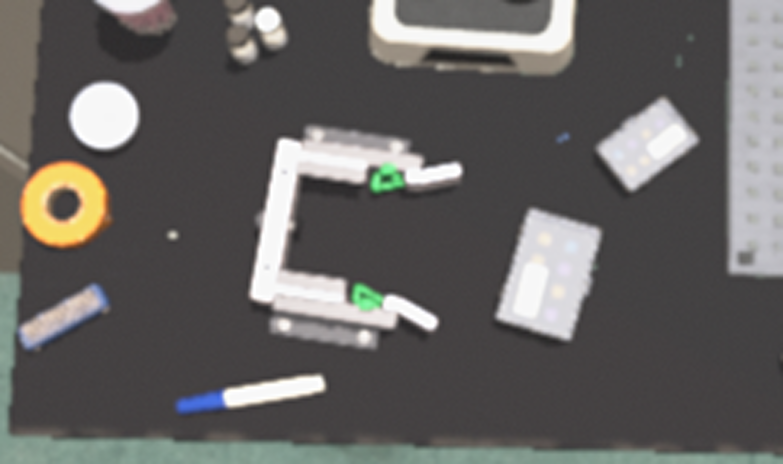

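View pics/side1c.png

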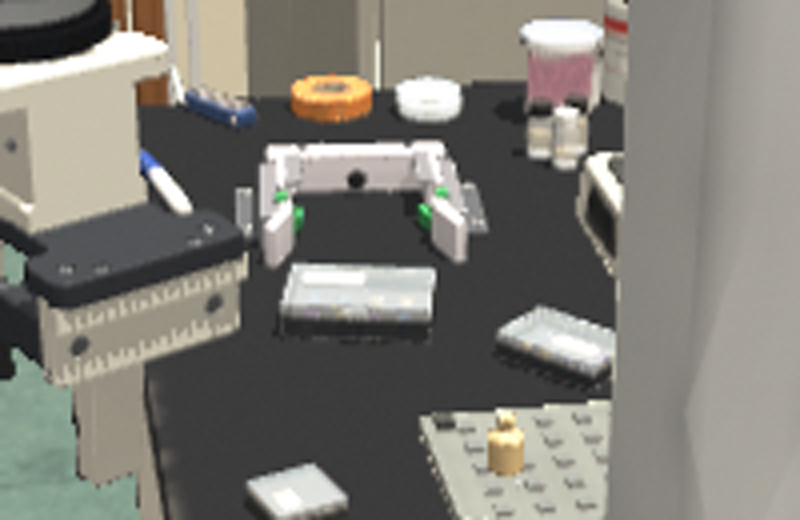

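View pics/top1.png

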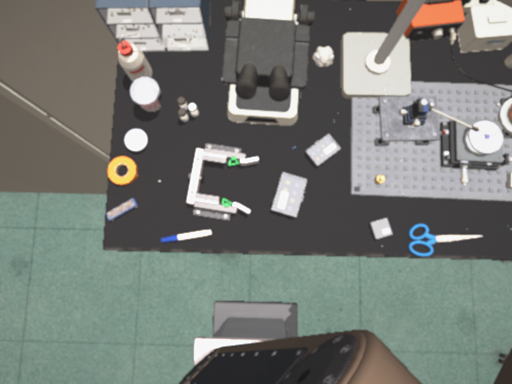

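The large case is at about (290,195) in the top view, directly in front of the dock at (213,182). A smaller look-alike at (323,150), and perhaps a tiny one at (381,229), are turned differently and off the dock line. The larger one fits the description.

Run:
```python
from h import *
m=r.camera_model('top');z=np.load('pics/top1.npz');d=z['d']
for n,u,v,h in [('case',290,195,.028),('small',323,150,.02),('dock origin',213.4,185.5,0),('marker',187,236,0.01),('key',121,210,.01),('tape',122,170,.02)]:
    print(n,onz(m,u,v,h).round(3))
r.capture('top')
for q in ['sample_case','dock']:
  for o in r.cut_out('top',q)[:2]:
    P=pts(m,d,o['mask']);print(q,o['bbox'],len(P),np.percentile(P,[5,50,95],axis=0).round(3).tolist())
    T=P[P[:,2]>(0.02 if q=='sample_case' else .025)]
    if len(T)>5:
        rc=cv2.minAreaRect((T[:,:2]*1000).astype(np.float32));print(len(T),rc)
p,dd,mw=cap('wrist','w1.png');print(mw)
```

```text
case [ 0.529 -0.08   0.028]
small [ 0.656 -0.169  0.02 ]
dock origin [0.555 0.128 0.   ]
marker [0.415 0.192 0.01 ]
key [0.48  0.374 0.01 ]
tape [0.588 0.376 0.02 ]
sample_case [273.5, 173.2, 35.5, 42.5] 990 [[0.483, -0.111, 0.025], [0.529, -0.079, 0.028], [0.576, -0.044, 0.032]]
979 ((530.06103515625, -78.86843872070312), (70.80316925048828, 106.59123229980469), 71.92823028564453)
sample_case [302.6, 135.1, 40.5, 31.5] 607 [[0.623, -0.201, 0.011], [0.655, -0.168, 0.021], [0.688, -0.135, 0.025]]
433 ((657.4561767578125, -168.18240356445312), (53.64480972290039, 78.96690368652344), 37.877159118652344)
dock [183.8, 147.5, 75.6, 72.4] 2218 [[0.473, 0.04, 0.001], [0.557, 0.127, 0.029], [0.657, 0.18, 0.038]]
1411 ((564.402099609375, 103.16788482666016), (175.36976623535156, 162.89996337890625), 82.58162689208984)
{'vertical_fov': 67.14747942534441, 'cx': 254.42627768142694, 'cy': 191.60990299495288, 'R': array([[-4.49717444e-01,  8.93170677e-01,  6.01904241e-04],
       [ 8.51466148e-01,  4.28515221e-01,  3.02291423e-01],
       [ 2.69739910e-01,  1.36458227e-01, -9.53215366e-01]]), 't': array([ 0.67558807, -0.03763895,  0.39102939])}
```

View pics/w1.png

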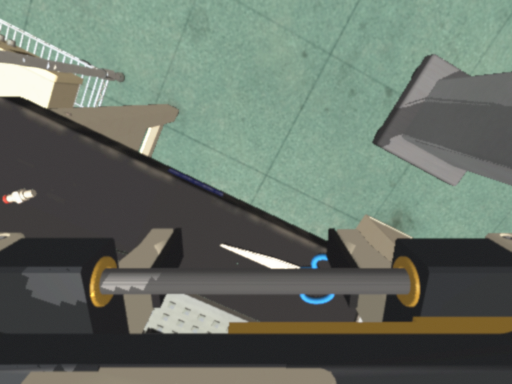

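```bash
cat >> h.py <<'E'
from scipy.spatial.transform import Rotation as Ro
def tool(s=None):
    s=s or r.get_state();return np.array(s['tcp_pos']),Ro.from_euler('xyz',s['eef_rot'],degrees=True).as_matrix()
def rows(target_p,target_R=None):
    "tool-frame shift (m) and rotvec from here"
    p,T=tool();dp=T.T@(np.array(target_p)-p)
    w=Ro.from_matrix(T.T@target_R).as_rotvec() if target_R is not None else np.zeros(3)
    return dp/.02,w/.08
E
python3 - <<'E'
from h import *
p,T=tool();m=r.camera_model('wrist');R=np.array(m['R']);c=-R.T@np.array(m['t'])
print(T.round(3));print('cam in tool',T.T@(c-p),'axes',(T.T@R.T).round(3))
for yaw in [82.6,82.6+180]:
    a=np.radians(yaw);dx=np.array([np.cos(a),np.sin(a),0])
    X=np.array([0,0,-1]);
    TR=np.c_[X,np.cross(dx,X),dx]
    print(yaw,rows([.53,-.05,.3],TR), Ro.from_matrix(T.T@TR).as_rotvec(degrees=True))
E
```

```text
[[ 0.    -0.449  0.893]
 [-0.     0.893  0.449]
 [-1.    -0.     0.   ]]
cam in tool [-0.17831346 -0.00089715 -0.08186572] axes [[-0.001 -0.302  0.953]
 [ 1.     0.     0.001]
 [-0.001  0.953  0.302]]
82.6 (array([-4.73097095, 19.61345276, 22.55476639]), array([-1.21981110e+01, -4.90476186e-05,  8.69830057e-04])) [-5.59120224e+01 -2.24817723e-04  3.98700729e-03]
262.6 (array([-4.73097095, 19.61345276, 22.55476639]), array([2.70717971e+01, 1.02453898e-03, 5.77712815e-05])) [1.24087977e+02 4.69614075e-03 2.64804049e-04]
```

Call:
arm_command([
  {"dx":-1,"wx":-1},
  {"dx":-1,"wx":-1},
  {"dx":-1,"wx":-1},
  {"dx":-1,"wx":-1},
  {"dx":-1,"wx":-1},
  {"wx":-1},
  {"wx":-1},
  {"wx":-1},
  {"wx":-1},
  {"wx":-1},
  {"wx":-1},
  {"wx":-1},
], fingers=0.3)

```text
schema error: expected keys dx, dy, dz, wx, wy, wz
```

Run:
```python
from h import *
a=np.radians(82.6);dx=np.array([np.cos(a),np.sin(a),0]);X=np.array([0,0,-1]);TR=np.c_[X,np.cross(dx,X),dx]
print(rows([.54,-.06,.3],TR),r.get_state()['gripper_width'],r.get_state()['time_s'])
```

```text
(array([-4.7309239 , 18.94215418, 22.77693345]), array([-1.21981110e+01, -4.90476186e-05,  8.69830057e-04])) 0.08799007359029169 1.0
```

Call:
arm_command([
  {"dx":-1,"dy":0,"dz":0,"wx":-1,"wy":0,"wz":0},
  {"dx":-1,"dy":0,"dz":0,"wx":-1,"wy":0,"wz":0},
  {"dx":-1,"dy":0,"dz":0,"wx":-1,"wy":0,"wz":0},
  {"dx":-1,"dy":0,"dz":0,"wx":-1,"wy":0,"wz":0},
  {"dx":-1,"dy":0,"dz":0,"wx":-1,"wy":0,"wz":0},
  {"dx":0,"dy":0,"dz":0,"wx":-1,"wy":0,"wz":0},
  {"dx":0,"dy":0,"dz":0,"wx":-1,"wy":0,"wz":0},
  {"dx":0,"dy":0,"dz":0,"wx":-1,"wy":0,"wz":0},
  {"dx":0,"dy":0,"dz":0,"wx":-1,"wy":0,"wz":0},
  {"dx":0,"dy":0,"dz":0,"wx":-1,"wy":0,"wz":0},
  {"dx":0,"dy":0,"dz":0,"wx":-1,"wy":0,"wz":0},
  {"dx":0,"dy":0,"dz":0,"wx":-1,"wy":0,"wz":0},
], fingers=0.3)

```text
time_s: 2.0
tcp_pos: [0.3027, -0.6028, 0.3107]
eef_rot: [41.4, 90.0, 125.6]
contact_force: [0.8, 0.1, -0.0]
gripper_width: 0.0308
```

Run:
```python
from h import *
a=np.radians(82.6);dx=np.array([np.cos(a),np.sin(a),0]);X=np.array([0,0,-1]);TR=np.c_[X,np.cross(dx,X),dx]
print(rows([.54,-.06,.3],TR),r.get_state()['gripper_width'],r.get_state()['time_s'])
```

```text
(array([ 0.53526048, -9.0474573 , 28.20547616]), array([ 0.34208115,  0.00165635, -0.00150306])) 0.0307785975061401 2.0
```

Call:
arm_command([
  {"dx":0,"dy":-0.32,"dz":1,"wx":0.3,"wy":0,"wz":0},
  {"dx":0,"dy":-0.32,"dz":1,"wx":0,"wy":0,"wz":0},
  {"dx":0,"dy":-0.32,"dz":1,"wx":0,"wy":0,"wz":0},
  {"dx":0,"dy":-0.32,"dz":1,"wx":0,"wy":0,"wz":0},
  {"dx":0,"dy":-0.32,"dz":1,"wx":0,"wy":0,"wz":0},
  {"dx":0,"dy":-0.32,"dz":1,"wx":0,"wy":0,"wz":0},
  {"dx":0,"dy":-0.32,"dz":1,"wx":0,"wy":0,"wz":0},
  {"dx":0,"dy":-0.32,"dz":1,"wx":0,"wy":0,"wz":0},
  {"dx":0,"dy":-0.32,"dz":1,"wx":0,"wy":0,"wz":0},
  {"dx":0,"dy":-0.32,"dz":1,"wx":0,"wy":0,"wz":0},
  {"dx":0,"dy":-0.32,"dz":1,"wx":0,"wy":0,"wz":0},
  {"dx":0,"dy":-0.32,"dz":1,"wx":0,"wy":0,"wz":0},
  {"dx":0,"dy":-0.32,"dz":1,"wx":0,"wy":0,"wz":0},
  {"dx":0,"dy":-0.32,"dz":1,"wx":0,"wy":0,"wz":0},
  {"dx":0,"dy":-0.32,"dz":1,"wx":0,"wy":0,"wz":0},
  {"dx":0,"dy":-0.32,"dz":1,"wx":0,"wy":0,"wz":0},
  {"dx":0,"dy":-0.32,"dz":1,"wx":0,"wy":0,"wz":0},
  {"dx":0,"dy":-0.32,"dz":1,"wx":0,"wy":0,"wz":0},
  {"dx":0,"dy":-0.32,"dz":1,"wx":0,"wy":0,"wz":0},
  {"dx":0,"dy":-0.32,"dz":1,"wx":0,"wy":0,"wz":0},
])

```text
time_s: 3.67
tcp_pos: [0.4822, -0.2061, 0.3112]
eef_rot: [-77.1, 89.8, 5.7]
contact_force: [-0.1, -1.3, 0.7]
gripper_width: 0.0309
```

Run:
```python
from h import *
a=np.radians(82.6);dx=np.array([np.cos(a),np.sin(a),0]);X=np.array([0,0,-1]);TR=np.c_[X,np.cross(dx,X),dx]
print(rows([.54,-.06,.3],TR),r.get_state()['gripper_width'],r.get_state()['time_s'])
p,d,m=cap('wrist','w2.png')
```

```text
(array([ 0.57067536, -1.94678347,  7.61112665]), array([0.03775011, 0.0078198 , 0.03387569])) 0.030948916582421594 3.6667
```

View pics/w2.png

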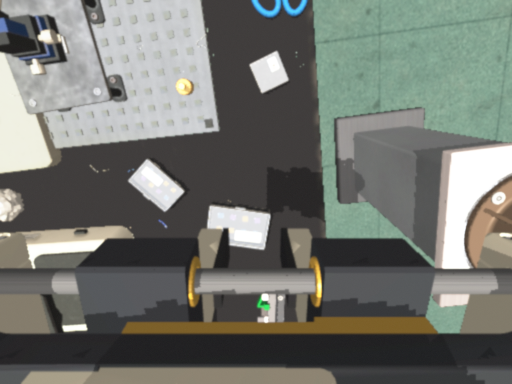

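The camera looks toward −tool z, and the gripper hides what lies ahead. The case is at (238,226). I'll move on past the dock so that both case and dock show.

Call:
arm_command([
  {"dx":0,"dy":-0.2,"dz":1,"wx":0,"wy":0,"wz":0},
  {"dx":0,"dy":-0.2,"dz":1,"wx":0,"wy":0,"wz":0},
  {"dx":0,"dy":-0.2,"dz":1,"wx":0,"wy":0,"wz":0},
  {"dx":0,"dy":-0.2,"dz":1,"wx":0,"wy":0,"wz":0},
  {"dx":0,"dy":-0.2,"dz":1,"wx":0,"wy":0,"wz":0},
  {"dx":0,"dy":-0.2,"dz":1,"wx":0,"wy":0,"wz":0},
  {"dx":0,"dy":-0.2,"dz":1,"wx":0,"wy":0,"wz":0},
  {"dx":0,"dy":-0.2,"dz":1,"wx":0,"wy":0,"wz":0},
  {"dx":0,"dy":-0.2,"dz":1,"wx":0,"wy":0,"wz":0},
  {"dx":0,"dy":-0.2,"dz":1,"wx":0,"wy":0,"wz":0},
  {"dx":0,"dy":0,"dz":1,"wx":0,"wy":0,"wz":0},
  {"dx":0,"dy":0,"dz":1,"wx":0,"wy":0,"wz":0},
  {"dx":0,"dy":0,"dz":1,"wx":0,"wy":0,"wz":0},
  {"dx":0,"dy":0,"dz":1,"wx":0,"wy":0,"wz":0},
  {"dx":0,"dy":0,"dz":1,"wx":0,"wy":0,"wz":0},
  {"dx":0,"dy":0,"dz":0,"wx":0,"wy":0,"wz":0},
])

```text
time_s: 5.05
tcp_pos: [0.5632, 0.105, 0.3139]
eef_rot: [-67.9, 89.5, 15.1]
contact_force: [-0.0, -0.9, 0.3]
gripper_width: 0.0312
```

Run:
```python
from h import *
p,d,m=cap('wrist','w3.png')
for q in ['sample_case','dock']:
  for o in r.cut_out('wrist',q)[:3]:
    P=pts(m,d,o['mask']);print(q,o['score'],o['bbox'],len(P),np.percentile(P,[3,50,97],axis=0).round(3).tolist())
    T=P[(P[:,2]>(0.02 if q=='sample_case' else .028))&(P[:,2]<.05)]
    if len(T)>5: print(len(T),cv2.minAreaRect((T[:,:2]*1000).astype(np.float32)))
for q in ['sample_case','dock','rear_face','mouth','stop']:
    for o in r.spot_point('wrist',q)[:3]:print(q,o['score'],o['centre'],onz(m,*o['centre'],.0)[:2].round(4))
```

```text
sample_case 0.86 [223.2, 0.6, 80.6, 53.8] 3801 [[0.481, -0.106, 0.018], [0.529, -0.076, 0.027], [0.58, -0.041, 0.029]]
3647 ((530.4044189453125, -78.73291778564453), (70.25308990478516, 104.79182434082031), 73.88275146484375)
dock 0.57 [193.0, 90.9, 124.5, 112.4] 5774 [[0.471, 0.028, 0.001], [0.573, 0.12, 0.027], [0.661, 0.181, 0.036]]
2669 ((563.7833862304688, 98.32778930664062), (168.6600799560547, 160.92739868164062), 82.35804748535156)
sample_case 0.65 [261.3, 24.4] [ 0.5326 -0.0826]
stop 0.94 [256.1, 185.9] [0.571  0.1685]
```

View pics/w3.png

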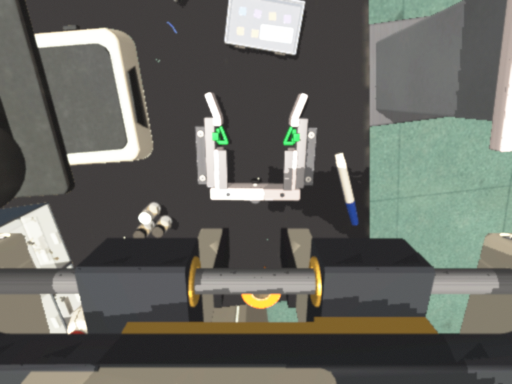

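Run:
```python
from h import *
z=np.load('pics/w3.npz');m=r.camera_model('wrist');m=dict(m,R=z['R'],t=z['t']);d=z['d'];p=z['p']
P=pts(m,d,np.ones_like(d,bool));c=p[d>0]
H=np.full((330,520,3),255,np.uint8)  # x .43..,: rows ; cols y -0.13..0.2
u=((P[:,1]+.13)/.0006).astype(int);v=((.69-P[:,0])/.0007).astype(int)
img=np.zeros((400,560,3),np.uint8)
ok=(u>=0)&(u<560)&(v>=0)&(v<400)&(P[:,2]<.06)
hv=np.clip(P[:,2]/.045*255,0,255).astype(np.uint8)
for a,b,k,h in zip(u[ok],v[ok],c[ok],hv[ok]): cv2.circle(img,(a,b),1,(int(h),int(k[1]),int(255-h)),-1)
cv2.imwrite('pics/w3bev.png',img)
cv2.imwrite('pics/w3c.png',cv2.resize(p[0:210,170:340,::-1],None,fx=2.85*1.2,fy=2.85,interpolation=cv2.INTER_CUBIC)[:600,:800])
```

```text
(no output)
```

View pics/w3c.png

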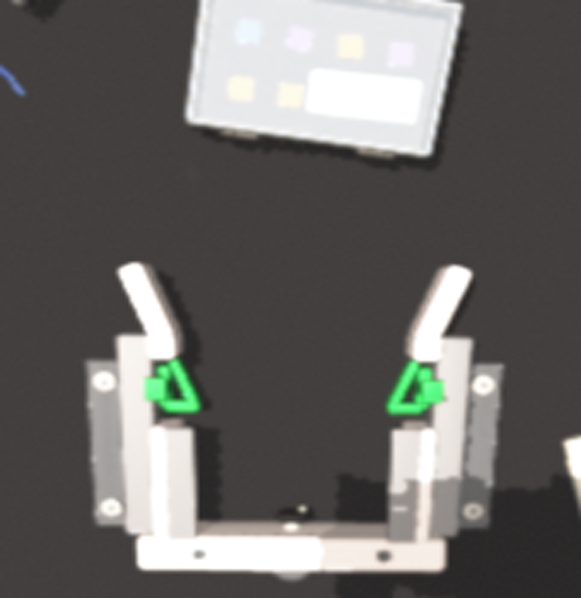

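View pics/w3bev.png

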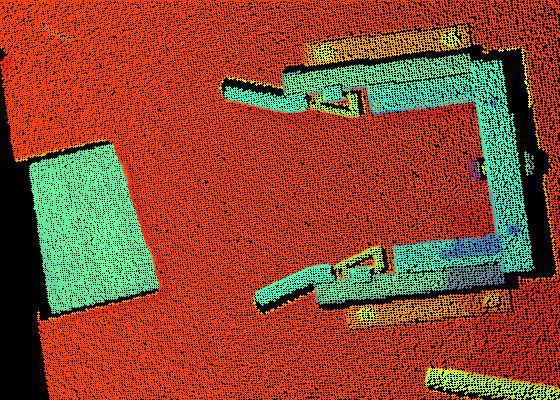

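```bash
cat > fit.py <<'E'
from h import *
from scipy.optimize import minimize
def dockfit(P):
    P=P[(P[:,2]>.029)&(P[:,2]<.042)]
    c=np.array([.5645,.125]);th=np.radians(82.5)
    for it in range(4):
        ex=np.array([np.cos(th),np.sin(th)]);ey=np.array([-ex[1],ex[0]])
        X=(P[:,:2]-c)@ex;Y=(P[:,:2]-c)@ey
        E=[]
        for s in (1,-1):
            e=[]
            for x0 in np.arange(-.022,.032,.004):
                k=(X>x0)&(X<x0+.004)&(s*Y>.03)&(s*Y<.06)
                if k.sum()>3:e.append((x0+.002,np.percentile(s*Y[k],4)*s))
            E.append(np.array(e))
        l=[np.polyfit(e[:,0],e[:,1],1) for e in E]
        b=[]
        for y0 in np.arange(-.035,.035,.005):
            k=(Y>y0)&(Y<y0+.005)&(X>.03)&(X<.06)&(abs(Y)>.01)
            if k.sum()>3:b.append((y0+.0025,np.percentile(X[k],4)))
        b=np.array(b);lb=np.polyfit(b[:,0],b[:,1],1)
        dth=(l[0][0]+l[1][0])/2
        print('slopes',l[0][0].round(4),l[1][0].round(4),(-lb[0]).round(4),'halfwidth',(l[0][1]-l[1][1])/2,'back',lb[1])
        c=c+ey*(l[0][1]+l[1][1])/2+ex*(np.median(b[:,1])-.0375)
        th+=(l[0][0]+l[1][0]-lb[0])/3
    return c,th
def casefit(P):
    T=P[(P[:,2]>.0235)&(P[:,2]<.033)]
    (cx,cy),(w,h),a=cv2.minAreaRect((T[:,:2]*1000).astype(np.float32))
    if w>h:a-=90
    while a<0:a+=180
    return np.array([cx,cy])/1000,np.radians(a),w,h
E
python3 - <<'E'
from fit import *
z=np.load('pics/w3.npz');m=r.camera_model('wrist');m=dict(m,R=z['R'],t=z['t']);d=z['d']
P=pts(m,d,np.ones_like(d,bool))
c,th=dockfit(P);print('dock',c,np.degrees(th))
k=(abs(P[:,0]-.53)<.07)&(abs(P[:,1]+.075)<.065)
cc,ca,w,h=casefit(P[k]);print('case',cc,np.degrees(ca),w,h)
ex=np.array([np.cos(th),np.sin(th)]);ey=np.array([-ex[1],ex[0]])
print('case in dock',(cc-c)@ex,(cc-c)@ey,ca-th)
np.savez('dock.npz',c=c,th=th)
E
```

```text
slopes -0.0007 -0.0206 0.0023 halfwidth 0.047093629200580384 back 0.03815158317802946
slopes 0.0064 -0.0145 0.0106 halfwidth 0.047106391145852966 back 0.03761444764589933
slopes 0.0054 -0.0153 0.0097 halfwidth 0.047104746100081564 back 0.037665860715168045
slopes 0.0055 -0.0152 0.0098 halfwidth 0.04710471477116056 back 0.03764747051163217
dock [0.56727345 0.12520138] 82.18140039802462
case [ 0.5301311  -0.07946418] 74.58524322509766 67.73856353759766 105.24576568603516
case in dock -0.2078156785261145 0.008954929447395557 -0.13257795316655963
```

Run:
```python
from h import *
s=r.get_state();print(s['joints'],s['time_s'])
a=np.radians(74.6);dx=np.array([np.cos(a),np.sin(a),0]);X=np.array([0,0,-1]);
TR=np.c_[X,np.cross(-dx,X),-dx]
print(rows([.53-.085*np.cos(a)*1,-.079-.085*np.sin(a),.15],TR))
```

```text
[ 29.92693275   7.52254606  -2.66050543   0.14791373 -79.34005851
 -37.20122266] 5.45
(array([  8.1766529 ,   1.1608614 , -13.39367373]), array([-37.49097615,  -0.14904818,   0.06729743]))
```

The half turn would need j6 near ±180°, which is out of range, so I keep tool z as the push direction. The lid overhangs the rear face by 1 mm, so I tilt the tool 12° (tips leading) and touch the body at z ≈ 9 mm.

```bash
cat >> fit.py <<'E'
D=None
def TR(yaw,tilt=12.):
    a=np.radians(yaw);t=np.radians(tilt);f=np.array([np.cos(a),np.sin(a),0]);u=np.array([0,0,1.])
    x=np.sin(t)*f-np.cos(t)*u;z=np.cos(t)*f+np.sin(t)*u
    return np.c_[x,np.cross(z,x),z]
E
python3 - <<'E'
from fit import *
a=np.radians(74.6);ex=np.array([np.cos(a),np.sin(a)])
o=np.array([.5301,-.0795])-.0005*ex
t=o-.058*ex;print(t)
for z in(.1,.018):
    dp,w=rows([*t,z],TR(74.6));print(dp.round(2),w.round(2),'n')
p,T=tool();print(p,np.array([*t,.1])-p)
E
```

```text
[ 0.51456497 -0.13589958]
[ 10.68   0.99 -12.11] [ 1.78 -2.57 -0.09] n
[ 14.78   1.02 -12.13] [ 1.78 -2.57 -0.09] n
[0.56286246 0.10153565 0.31452223] [-0.04829749 -0.23743523 -0.21452223]
```

Call:
arm_command([
  {"dx":0.4,"dy":0.09,"dz":-1,"wx":0.6,"wy":0,"wz":0},
  {"dx":0.4,"dy":0.09,"dz":-1,"wx":0.6,"wy":0,"wz":0},
  {"dx":0.4,"dy":0.09,"dz":-1,"wx":0.6,"wy":0,"wz":0},
  {"dx":0.4,"dy":0.09,"dz":-1,"wx":0,"wy":0,"wz":0},
  {"dx":0.4,"dy":0.09,"dz":-1,"wx":0,"wy":0,"wz":0},
  {"dx":0.4,"dy":0.09,"dz":-1,"wx":0,"wy":0,"wz":0},
  {"dx":0.4,"dy":0.09,"dz":-1,"wx":0,"wy":0,"wz":0},
  {"dx":0.4,"dy":0.09,"dz":-1,"wx":0,"wy":0,"wz":0},
  {"dx":0.5,"dy":0.09,"dz":-1,"wx":0,"wy":0,"wz":0},
  {"dx":0.6,"dy":0.09,"dz":-1,"wx":0,"wy":0,"wz":0},
  {"dx":0.6,"dy":0.09,"dz":-1,"wx":0,"wy":0,"wz":0},
  {"dx":0.6,"dy":0.09,"dz":-1,"wx":0,"wy":0,"wz":0},
  {"dx":1,"dy":0,"dz":0,"wx":0,"wy":-1,"wz":0},
  {"dx":1,"dy":0,"dz":0,"wx":0,"wy":-1,"wz":0},
  {"dx":1,"dy":0,"dz":0,"wx":0,"wy":-0.6,"wz":0},
  {"dx":0,"dy":0,"dz":0,"wx":0,"wy":0,"wz":0},
])

```text
time_s: 6.78
tcp_pos: [0.4805, -0.1362, 0.1404]
eef_rot: [-5.1, 77.1, 68.7]
contact_force: [-0.4, -1.2, -1.4]
gripper_width: 0.0306
```

Run:
```python
from fit import *
a=np.radians(74.6);ex=np.array([np.cos(a),np.sin(a)])
o=np.array([.5301,-.0795])-.0005*ex
t=o-.058*ex
for z in(.1,.018):
    dp,w=rows([*t,z],TR(74.6));print(dp.round(2),w.round(2),'n')
p,T=tool();print(p,np.array([*t,.1])-p)
```

```text
[ 2.11 -1.59  0.02] [-0.15  0.19  0.29] n
[ 6.11 -1.51 -0.89] [-0.15  0.19  0.29] n
[ 0.48052502 -0.1361523   0.14042711] [ 0.03403995  0.00025272 -0.04042711]
```

Call:
arm_command([
  {"dx":0,"dy":-0.8,"dz":0,"wx":-0.15,"wy":0.19,"wz":0.29},
  {"dx":0,"dy":-0.75,"dz":0,"wx":0,"wy":0,"wz":0},
  {"dx":1,"dy":0,"dz":-0.15,"wx":0,"wy":0,"wz":0},
  {"dx":1,"dy":0,"dz":-0.15,"wx":0,"wy":0,"wz":0},
  {"dx":1,"dy":0,"dz":-0.15,"wx":0,"wy":0,"wz":0},
  {"dx":1,"dy":0,"dz":-0.15,"wx":0,"wy":0,"wz":0},
  {"dx":0.8,"dy":0,"dz":-0.15,"wx":0,"wy":0,"wz":0},
  {"dx":0.5,"dy":0,"dz":-0.1,"wx":0,"wy":0,"wz":0},
  {"dx":0,"dy":0,"dz":0,"wx":0,"wy":0,"wz":0},
])

```text
time_s: 7.53
tcp_pos: [0.5166, -0.1471, 0.0375]
eef_rot: [-2.3, 78.7, 72.0]
contact_force: [-0.6, 0.5, 0.3]
gripper_width: 0.0307
```

```bash
cat > st.py <<'E'
from fit import *
import sys
def report(yaw=None,cap_=False):
    z=np.load('dock.npz');c,th=z['c'],float(z['th']);ex=np.array([np.cos(th),np.sin(th)]);ey=np.array([-ex[1],ex[0]])
    s=r.get_state();p,T=tool(s);f=T[:,2];q=p[:2]-c
    tip=p+.011*T[:,0]+.0095*T[:,2]
    print('t %.2f'%s['time_s'],'tip dock x %.4f y %.4f z %.4f'%((tip[:2]-c)@ex,(tip[:2]-c)@ey,tip[2]),'yaw %.2f tilt %.2f'%(np.degrees(np.arctan2(f[1],f[0])),np.degrees(np.arcsin(f[2]))),'dock yaw %.2f'%np.degrees(th),
     'F in dock',np.round([s['contact_force'][:2]@ex,s['contact_force'][:2]@ey,s['contact_force'][2]],1))
    if yaw is not None: print('w',(Ro.from_matrix(T.T@TR(yaw)).as_rotvec()/.08).round(2))
    return c,th,ex,ey
def look(n,f):
    c,th,ex,ey=report()
    p,d,m=cap(n,f)
    for o in r.cut_out(n,'sample_case')[:2]:
        P=pts(m,d,o['mask']);
        try: cc,ca,w,h=casefit(P)
        except Exception as e: print(e);continue
        print('case',o['score'],'dock x %.4f y %.4f rel %.2f deg'%((cc-c)@ex-.0005,(cc-c)@ey,np.degrees(ca-th)),w,h)
E
python3 - <<'E'
from st import *
report(74.6);look('top','t2.png')
import cv2
a=cv2.imread('pics/t2.png');cv2.imwrite('pics/t2c.png',cv2.resize(a[110:260,130:340],None,fx=3.8,fy=3.8,interpolation=cv2.INTER_CUBIC))
E
```

```text
t 7.53 tip dock x -0.2653 y 0.0115 z 0.0286 yaw 74.37 tilt 11.30 dock yaw 82.18 F in dock [0.4 0.6 0.3]
w [-0.05 -0.15  0.11]
t 7.53 tip dock x -0.2653 y 0.0115 z 0.0286 yaw 74.37 tilt 11.30 dock yaw 82.18 F in dock [0.4 0.6 0.3]
```

View pics/t2c.png

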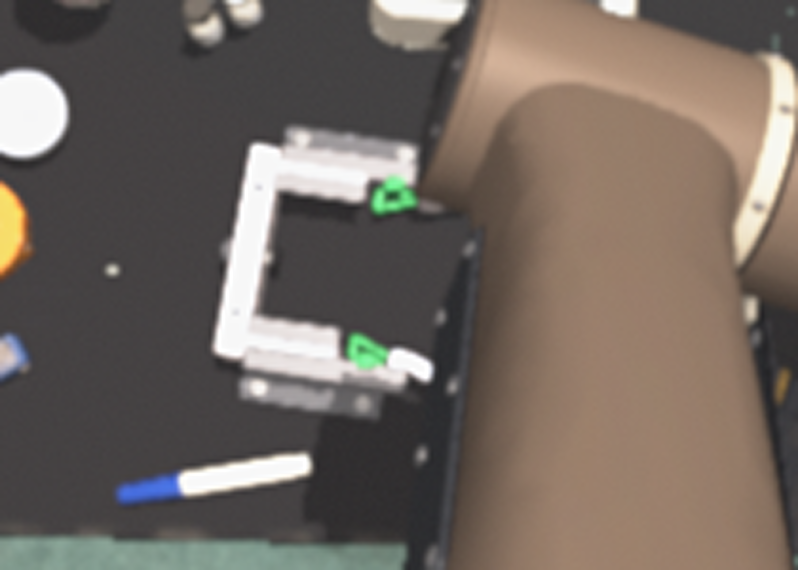

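Call:
arm_command([
  {"dx":0.5,"dy":0.15,"dz":-0.1,"wx":-0.05,"wy":-0.15,"wz":0.11},
  {"dx":0.4,"dy":0.15,"dz":-0.1,"wx":0,"wy":0,"wz":0},
  {"dx":0.15,"dy":0,"dz":0.2,"wx":0,"wy":0,"wz":0},
  {"dx":0.04,"dy":0,"dz":0.2,"wx":0,"wy":0,"wz":0},
  {"dx":0,"dy":0,"dz":0,"wx":0,"wy":0,"wz":0},
])

```text
time_s: 8.05
tcp_pos: [0.5182, -0.1382, 0.0239]
eef_rot: [-3.3, 78.0, 71.4]
contact_force: [-0.4, -0.5, -0.5]
gripper_width: 0.0305
```

Run:
```python
from st import *
report(74.6);look('side','s2.png')
a=cv2.imread('pics/s2.png');cv2.imwrite('pics/s2c.png',cv2.resize(a[150:260,200:340],None,fx=5.4,fy=5.4,interpolation=cv2.INTER_CUBIC))
```

```text
t 8.05 tip dock x -0.2561 y 0.0112 z 0.0151 yaw 74.78 tilt 11.98 dock yaw 82.18 F in dock [-0.5  0.4 -0.5]
w [ 0.04 -0.    0.14]
t 8.05 tip dock x -0.2561 y 0.0112 z 0.0151 yaw 74.78 tilt 11.98 dock yaw 82.18 F in dock [-0.5  0.4 -0.5]
case 0.98 dock x -0.2141 y 0.0079 rel -8.99 deg 79.60440826416016 104.10021209716797
case 0.86 dock x -0.2837 y -0.1253 rel -47.00 deg 36.815757751464844 60.00775146484375
```

View pics/s2c.png

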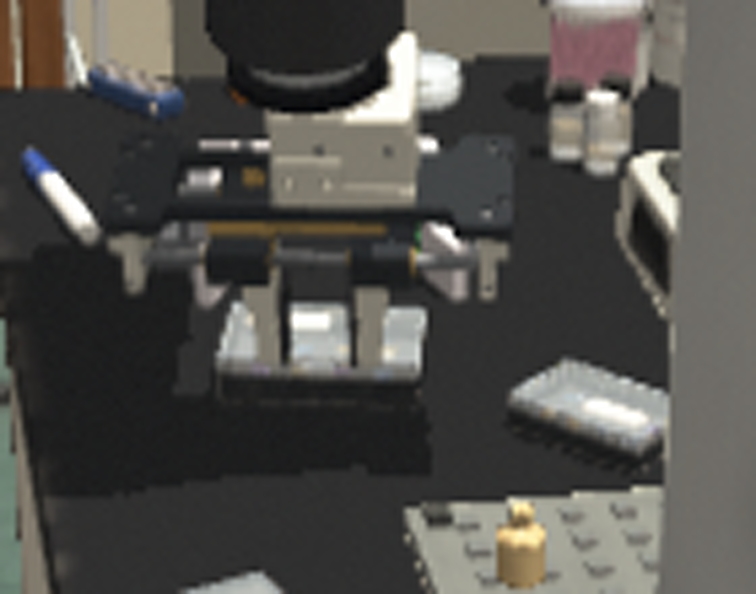

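Run:
```python
from st import *
m=r.camera_model('side');p,T=tool()
def c(X): u,v=proj(m,X);return round((u-200)*5.4),round((v-150)*5.4)
for y in(.0155,.0365,-.0155,-.0365):
  for z in (.0095,-.0095): print('tip',y,z,c(p+T@np.array([.011,y,z])))
a=np.radians(74.6);ex=np.array([np.cos(a),np.sin(a),0]);ey=np.array([-ex[1],ex[0],0]);o=np.array([.5301,-.0795,0])-.0005*ex
for x in(-34,35):
  for y in (53,-53):
    for z in (0,18,28): print('case',x,y,z,c(o+ex*x/1000+ey*y/1000+np.array([0,0,z/1000])))
```

```text
tip 0.0155 0.0095 (290, 389)
tip 0.0155 -0.0095 (286, 413)
tip 0.0365 0.0095 (249, 389)
tip 0.0365 -0.0095 (245, 412)
tip -0.0155 0.0095 (350, 391)
tip -0.0155 -0.0095 (347, 414)
tip -0.0365 0.0095 (390, 391)
tip -0.0365 -0.0095 (388, 415)
case -34 53 0 (213, 401)
case -34 53 18 (212, 370)
case -34 53 28 (212, 353)
case -34 -53 0 (415, 407)
case -34 -53 18 (416, 376)
case -34 -53 28 (416, 359)
case 35 53 0 (228, 345)
case 35 53 18 (228, 315)
case 35 53 28 (227, 298)
case 35 -53 0 (422, 350)
case 35 -53 18 (422, 320)
case 35 -53 28 (422, 303)
```

Run:
```python
from st import *
z=np.load('pics/s2.npz');p=z['p'];d=z['d']
a=p[205:232,236:284,::-1].astype(float);a=np.clip((a/255)**.45*255,0,255).astype(np.uint8)
cv2.imwrite('pics/s2e.png',cv2.resize(a,None,fx=16,fy=16,interpolation=cv2.INTER_NEAREST))
m=r.camera_model('side')
for u in (249,251,268,270,260):
    print(u,[tuple((pts(m,d,(np.arange(384)[:,None]==v)&(np.arange(512)[None]==u))[0]*1000).round().astype(int)[1:]) for v in range(212,230)])
pp,T=tool();print(pp+T@np.array([.011,0,.0095]),pp+T@np.array([.011,0,-.0095]))
```

```text
249 [(np.int64(-151), np.int64(60)), (np.int64(-149), np.int64(57)), (np.int64(-150), np.int64(54)), (np.int64(-150), np.int64(51)), (np.int64(-147), np.int64(46)), (np.int64(-108), np.int64(25)), (np.int64(-111), np.int64(23)), (np.int64(-107), np.int64(18)), (np.int64(-108), np.int64(15)), (np.int64(-105), np.int64(11)), (np.int64(-107), np.int64(9)), (np.int64(-106), np.int64(5)), (np.int64(-107), np.int64(2)), (np.int64(-109), np.int64(0)), (np.int64(-114), np.int64(0)), (np.int64(-119), np.int64(-1)), (np.int64(-129), np.int64(1)), (np.int64(-133), np.int64(0))]
251 [(np.int64(-150), np.int64(59)), (np.int64(-153), np.int64(58)), (np.int64(-154), np.int64(55)), (np.int64(-151), np.int64(51)), (np.int64(-151), np.int64(48)), (np.int64(-109), np.int64(24)), (np.int64(-109), np.int64(22)), (np.int64(-108), np.int64(18)), (np.int64(-108), np.int64(15)), (np.int64(-105), np.int64(10)), (np.int64(-108), np.int64(8)), (np.int64(-111), np.int64(7)), (np.int64(-106), np.int64(1)), (np.int64(-113), np.int64(1)), (np.int64(-111), np.int64(-3)), (np.int64(-121), np.int64(-1)), (np.int64(-12
[... 1149 characters left out ...]
39), np.int64(0)), (np.int64(-144), np.int64(-1))]
260 [(np.int64(-93), np.int64(30)), (np.int64(-94), np.int64(27)), (np.int64(-100), np.int64(27)), (np.int64(-110), np.int64(29)), (np.int64(-114), np.int64(28)), (np.int64(-115), np.int64(25)), (np.int64(-120), np.int64(24)), (np.int64(-120), np.int64(21)), (np.int64(-116), np.int64(16)), (np.int64(-112), np.int64(11)), (np.int64(-115), np.int64(9)), (np.int64(-115), np.int64(6)), (np.int64(-111), np.int64(1)), (np.int64(-116), np.int64(1)), (np.int64(-124), np.int64(2)), (np.int64(-125), np.int64(-1)), (np.int64(-130), np.int64(-1)), (np.int64(-137), np.int64(-1))]
[ 0.521392   -0.12729624  0.01515897] [ 0.51652211 -0.14523323  0.01121582]
```

View pics/s2e.png

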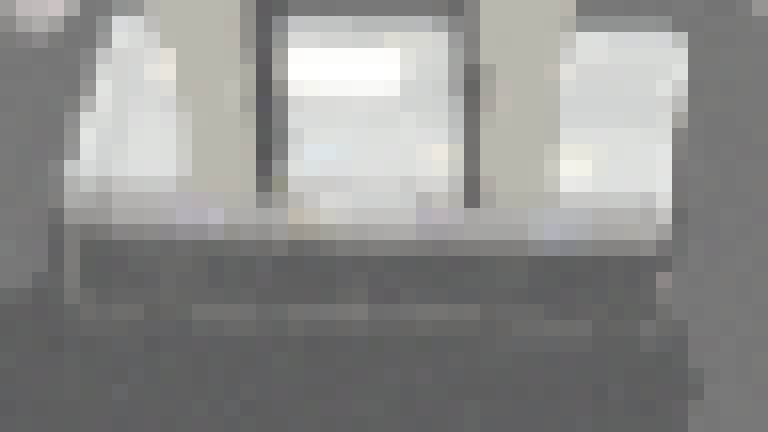

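Run:
```python
from st import *
print(r.tcp_to_tips, [a for a in dir(r) if a[0]!='_']);report()
p,d,m=cap('wrist','w4.png')
P=pts(m,d,np.ones_like(d,bool));pp,T=tool()
Q=(P-pp)@T
k=(abs(Q[:,1])<.05)&(abs(Q[:,1])>.012)&(abs(Q[:,2])<.02)&(Q[:,0]>-.06)
for lo in np.arange(-.06,.03,.005):
    s=k&(Q[:,0]>lo)&(Q[:,0]<lo+.005);print(lo.round(3),s.sum(),Q[s].min(0).round(3) if s.any() else'',Q[s].max(0).round(3) if s.any() else'')
```

```text
0.011 ['Unreachable', 'camera_model', 'capture', 'close_job', 'cut_out', 'get_state', 'spot_point', 'tcp_to_tips']
t 8.15 tip dock x -0.2564 y 0.0111 z 0.0152 yaw 74.81 tilt 11.98 dock yaw 82.18 F in dock [-0.5 -0.4  0.3]
-0.06 273 [-0.06  -0.027 -0.013] [-0.055  0.025  0.009]
-0.055 289 [-0.055 -0.028 -0.012] [-0.05   0.027 -0.002]
-0.05 219 [-0.05  -0.029 -0.012] [-0.045  0.028  0.001]
-0.045 340 [-0.045 -0.03  -0.012] [-0.04   0.028  0.004]
-0.04 322 [-0.04  -0.032 -0.012] [-0.035  0.03   0.006]
-0.035 279 [-0.035 -0.032 -0.012] [-0.03   0.03   0.009]
-0.03 265 [-0.03  -0.032 -0.012] [-0.025  0.03   0.01 ]
-0.025 81 [-0.025 -0.02  -0.011] [-0.02   0.018  0.009]
-0.02 3 [-0.02  -0.016  0.001] [-0.019  0.015  0.002]
-0.015 0  
-0.01 0  
-0.005 0  
-0.0 0  
0.005 0  
0.01 0  
0.015 9 [ 0.02   0.023 -0.02 ] [ 0.02   0.049 -0.016]
0.02 2190 [ 0.02 -0.05 -0.02] [0.025 0.05  0.006]
0.025 1870 [ 0.025 -0.05  -0.011] [0.03 0.05 0.02]
```

View pics/w4.png

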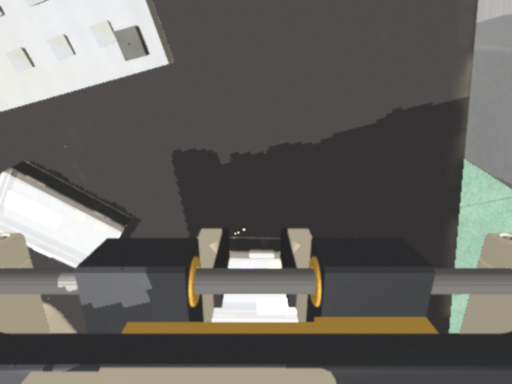

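Run:
```python
from st import *
def ana(f,pp,e,ymin):
    z=np.load(f);m=dict(r.camera_model('wrist'),R=z['R'],t=z['t']);d=z['d']
    T=Ro.from_euler('xyz',e,degrees=True).as_matrix();Q=(pts(m,d,np.ones_like(d,bool))-pp)@T
    k=(abs(Q[:,1])<.08)&(abs(Q[:,1])>ymin)&(abs(Q[:,2])<.013)&(Q[:,0]>-.05)&(Q[:,0]<.06)
    print(f,k.sum(),np.histogram(Q[k,0],bins=np.arange(-.05,.061,.01)),Q[k].min(0),Q[k].max(0))
ana('pics/w1.npz',np.array([.3031,-.6031,.2054]),[-19.88215313,89.9971615,6.80224796],.012)
ana('pics/w3.npz',np.array([.5632,.105,.3139]),[-67.9,89.5,15.1],.012)
z=np.load('pics/w3.npz');R=z['R'];print(-R.T@z['t'])
```

```text
pics/w1.npz 2238 (array([864, 830, 535,   9,   0,   0,   0,   0,   0,   0,   0]), array([-5.0000000e-02, -4.0000000e-02, -3.0000000e-02, -2.0000000e-02,
       -1.0000000e-02,  6.9388939e-18,  1.0000000e-02,  2.0000000e-02,
        3.0000000e-02,  4.0000000e-02,  5.0000000e-02,  6.0000000e-02])) [-0.04999262 -0.06245464 -0.01162936] [-0.0192827   0.06025047  0.01039893]
pics/w3.npz 1522 (array([560, 607, 352,   3,   0,   0,   0,   0,   0,   0,   0]), array([-5.0000000e-02, -4.0000000e-02, -3.0000000e-02, -2.0000000e-02,
       -1.0000000e-02,  6.9388939e-18,  1.0000000e-02,  2.0000000e-02,
        3.0000000e-02,  4.0000000e-02,  5.0000000e-02,  6.0000000e-02])) [-0.04999484 -0.0319565  -0.01252529] [-0.01959975  0.03034268  0.00926389]
[0.55246128 0.02225989 0.49200392]
```

Both the wrist and side depth pictures show the fingers ending about 22 mm behind the TCP. The text puts the tips 11 mm ahead of it. I'll settle this by a gentle touch, where the stated geometry would meet the case body.

Call:
arm_command([
  {"dx":0.28,"dy":0.15,"dz":-0.06,"wx":0,"wy":0,"wz":0.1},
  {"dx":0.03,"dy":0.05,"dz":0.15,"wx":0,"wy":0,"wz":0},
  {"dx":0.03,"dy":0,"dz":0.15,"wx":0,"wy":0,"wz":0},
  {"dx":0.03,"dy":0,"dz":0.15,"wx":0,"wy":0,"wz":0},
  {"dx":0,"dy":0,"dz":0,"wx":0,"wy":0,"wz":0},
])

```text
time_s: 8.62
tcp_pos: [0.5168, -0.1278, 0.0181]
eef_rot: [-1.1, 78.0, 73.7]
contact_force: [-0.8, -0.3, 0.3]
gripper_width: 0.0307
```

Run:
```python
from st import *
report(74.6)
```

```text
t 8.62 tip dock x -0.2461 y 0.0141 z 0.0094 yaw 74.79 tilt 11.97 dock yaw 82.18 F in dock [-0.4  0.8  0.3]
w [ 0.04 -0.01  0.04]
```

Call:
arm_command([
  {"dx":0.03,"dy":0,"dz":0.15,"wx":0,"wy":0,"wz":0},
  {"dx":0.03,"dy":0,"dz":0.15,"wx":0,"wy":0,"wz":0},
  {"dx":0.03,"dy":0,"dz":0.15,"wx":0,"wy":0,"wz":0},
  {"dx":0.03,"dy":0,"dz":0.15,"wx":0,"wy":0,"wz":0},
  {"dx":0,"dy":0,"dz":0,"wx":0,"wy":0,"wz":0},
])

```text
time_s: 9.03
tcp_pos: [0.5206, -0.1146, 0.0184]
eef_rot: [-1.2, 78.0, 73.6]
contact_force: [-0.3, 0.1, 0.5]
gripper_width: 0.0302
```

Run:
```python
from st import *
look('side','s3.png')
a=cv2.imread('pics/s3.png');cv2.imwrite('pics/s3c.png',cv2.resize(a[150:260,200:340],None,fx=5.4,fy=5.4,interpolation=cv2.INTER_CUBIC))
```

```text
t 9.03 tip dock x -0.2324 y 0.0121 z 0.0096 yaw 74.81 tilt 11.98 dock yaw 82.18 F in dock [0.  0.3 0.5]
case 0.63 dock x -0.2134 y 0.0083 rel -6.84 deg 76.67385864257812 105.46923065185547
case 0.55 dock x -0.2864 y -0.1283 rel -32.32 deg 55.83683776855469 64.9139175415039
```

View pics/s3c.png

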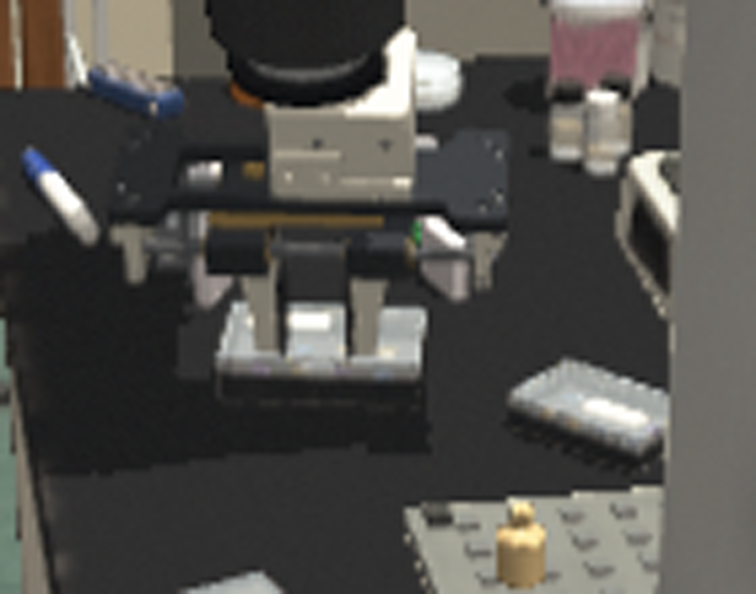

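No force, and the case has not moved, so the tips really are about 22 mm behind the TCP, and I'll use the measured value. With effectively shorter fingers, I need the gripper body's clearance over the 36 mm dock.

Run:
```python
from st import *
pp,T=tool();m=r.camera_model('side');z=np.load('pics/s3.npz')
Q=(pts(m,z['d'],np.ones_like(z['d'],bool))-pp)@T
k=(abs(Q[:,1])<.11)&(abs(Q[:,2])<.06)&(Q[:,0]<-.01)&(Q[:,0]>-.12)
for lo in np.arange(-.11,-.01,.006):
    s=k&(Q[:,0]>lo)&(Q[:,0]<lo+.006)
    if s.any(): print(lo.round(3),s.sum(),'y',np.percentile(Q[s,1],[2,98]).round(3),'z',np.percentile(Q[s,2],[2,50,98]).round(3))
m=r.camera_model('wrist');z=np.load('pics/w4.npz')
report()
```

```text
-0.11 127 y [-0.088  0.084] z [-0.042 -0.034  0.027]
-0.104 147 y [-0.084  0.081] z [-0.042 -0.032  0.028]
-0.098 70 y [-0.088  0.086] z [-0.043 -0.038  0.001]
-0.092 21 y [-0.088  0.084] z [-0.04  -0.037  0.011]
-0.086 2 y [0.018 0.018] z [-0.016 -0.002  0.011]
-0.08 2 y [0.018 0.018] z [-0.013 -0.001  0.01 ]
-0.074 15 y [-0.035  0.032] z [-0.015 -0.011  0.006]
-0.068 32 y [-0.035  0.033] z [-0.015 -0.01  -0.   ]
-0.062 29 y [-0.034  0.032] z [-0.016 -0.011 -0.007]
-0.056 23 y [-0.034  0.031] z [-0.016 -0.011 -0.007]
-0.05 20 y [-0.032  0.03 ] z [-0.014 -0.011 -0.007]
-0.044 23 y [-0.031  0.028] z [-0.014 -0.011 -0.006]
-0.038 23 y [-0.032  0.028] z [-0.015 -0.01  -0.004]
-0.032 19 y [-0.032  0.027] z [-0.015 -0.012  0.002]
-0.026 12 y [-0.031  0.024] z [-0.012 -0.008  0.008]
-0.014 18 y [-0.051  0.041] z [-0.001  0.003  0.013]
t 9.13 tip dock x -0.2327 y 0.0122 z 0.0096 yaw 74.81 tilt 11.97 dock yaw 82.18 F in dock [-0.1  0.2  0.2]
```

Run:
```python
from st import *
pp,T=tool();m=r.camera_model('side');z=np.load('pics/s3.npz')
d=z['d']
Q=(pts(m,d,np.ones_like(d,bool))-pp)@T
# image-like map of body seen: y bins vs x max
for y0 in np.arange(-.1,.1,.01):
    s=(Q[:,1]>y0)&(Q[:,1]<y0+.01)&(Q[:,2]<.03)&(Q[:,2]>-.06)&(Q[:,0]<-.018)&(Q[:,0]>-.2)
    if s.any(): i=np.argsort(Q[s,0])[-3:]; print(y0.round(2),Q[s][i].round(3).tolist())
```

```text
-0.1 [[-0.117, -0.094, -0.041], [-0.114, -0.092, -0.041], [-0.112, -0.094, -0.038]]
-0.09 [[-0.092, -0.084, -0.037], [-0.09, -0.089, -0.038], [-0.088, -0.087, -0.036]]
-0.08 [[-0.101, -0.071, -0.028], [-0.101, -0.071, -0.032], [-0.101, -0.076, -0.032]]
-0.07 [[-0.102, -0.068, -0.034], [-0.102, -0.068, -0.029], [-0.101, -0.066, -0.028]]
-0.06 [[-0.092, -0.05, -0.038], [-0.09, -0.051, 0.002], [-0.089, -0.051, 0.007]]
-0.05 [[-0.094, -0.048, -0.041], [-0.093, -0.045, -0.04], [-0.093, -0.042, -0.035]]
-0.04 [[-0.032, -0.032, -0.011], [-0.026, -0.032, -0.013], [-0.025, -0.032, -0.007]]
-0.03 [[-0.024, -0.026, -0.011], [-0.024, -0.029, -0.01], [-0.021, -0.02, -0.007]]
-0.02 [[-0.029, -0.018, -0.009], [-0.025, -0.018, -0.008], [-0.023, -0.018, -0.009]]
-0.01 [[-0.1, -0.008, -0.034], [-0.1, -0.005, -0.033], [-0.097, -0.002, -0.029]]
-0.0 [[-0.098, 0.003, -0.03], [-0.097, 0.005, -0.03], [-0.097, 0.0, -0.029]]
0.01 [[-0.026, 0.014, 0.009], [-0.025, 0.014, 0.005], [-0.023, 0.015, -0.01]]
0.02 [[-0.029, 0.028, -0.015], [-0.028, 0.023, -0.013], [-0.025, 0.026, -0.009]]
0.03 [[-0.056, 0.03, -0.01], [-0.053, 0.031, -0.01], [-0.049, 0.031, -0.009]]
0.04 [[-0.094, 0.047, -0.036], [-0.093, 0.044, -0.039], [-0.092, 0.047, -0.038]]
0.05 [[-0.1, 0.058, -0.031], [-0.1, 0.05, -0.03], [-0.1, 0.06, 0.026]]
0.06 [[-0.101, 0.066, -0.033], [-0.101, 0.061, -0.033], [-0.099, 0.069, -0.029]]
0.07 [[-0.089, 0.079, -0.002], [-0.089, 0.079, -0.021], [-0.089, 0.079, -0.039]]
0.08 [[-0.091, 0.082, -0.037], [-0.09, 0.084, -0.041], [-0.089, 0.082, -0.039]]
0.09 [[-0.119, 0.09, -0.041], [-0.116, 0.09, -0.041], [-0.111, 0.091, -0.038]]
```

The whole gripper sits about 33 mm back of the stated TCP (its body starts at −88 mm), so its clearance relative to the tips is unchanged. I'll back off, lower by 33 mm and approach again.

Call:
arm_command([
  {"dx":-0.1,"dy":0,"dz":-0.5,"wx":0,"wy":0,"wz":0},
  {"dx":-0.09,"dy":0,"dz":-0.45,"wx":0,"wy":0,"wz":0},
  {"dx":0.5,"dy":0,"dz":-0.11,"wx":0,"wy":0,"wz":0},
  {"dx":0.5,"dy":0,"dz":-0.11,"wx":0,"wy":0,"wz":0},
  {"dx":0.4,"dy":0,"dz":-0.08,"wx":0,"wy":0,"wz":0},
  {"dx":0.1,"dy":0,"dz":-0.03,"wx":0,"wy":0,"wz":0},
  {"dx":0,"dy":0,"dz":0,"wx":0,"wy":0,"wz":0},
])

```text
time_s: 9.72
tcp_pos: [0.5142, -0.1368, -0.0162]
eef_rot: [-1.0, 78.0, 73.7]
contact_force: [0.0, 0.8, -0.1]
gripper_width: 0.0305
```

```bash
sed -i 's/tip=p+.011\*T/tip=p-.022*T/' st.py
python3 - <<'E'
from st import *
report(74.6)
look('side','s4.png')
a=cv2.imread('pics/s4.png');cv2.imwrite('pics/s4c.png',cv2.resize(a[150:260,200:340],None,fx=5.4,fy=5.4,interpolation=cv2.INTER_CUBIC))
E
```

```text
t 9.72 tip dock x -0.2620 y 0.0164 z 0.0072 yaw 74.70 tilt 11.96 dock yaw 82.18 F in dock [ 0.8  0.1 -0.1]
w [ 0.02 -0.01  0.04]
t 9.72 tip dock x -0.2620 y 0.0164 z 0.0072 yaw 74.70 tilt 11.96 dock yaw 82.18 F in dock [ 0.8  0.1 -0.1]
case 0.61 dock x -0.2822 y -0.1255 rel -79.80 deg 33.93500518798828 46.282875061035156
case 0.54 dock x -0.2167 y -0.0065 rel 89.07 deg 70.82099914550781 67.50737762451172
```

View pics/s4c.png

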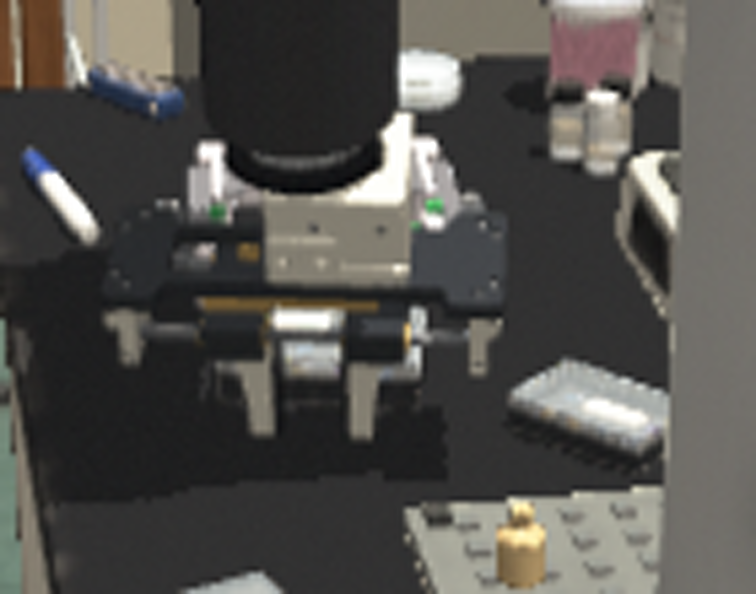

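Fingertips are now low behind the case and centred on it (columns 262/363 against case edges of about 205/420). Starting the push.

Call:
arm_command([
  {"dx":-0.07,"dy":0,"dz":0.2,"wx":0,"wy":0,"wz":0.04},
  {"dx":0.03,"dy":0,"dz":0.15,"wx":0,"wy":0,"wz":0},
  {"dx":0.03,"dy":0,"dz":0.15,"wx":0,"wy":0,"wz":0},
  {"dx":0.03,"dy":0,"dz":0.15,"wx":0,"wy":0,"wz":0},
  {"dx":0.03,"dy":0,"dz":0.15,"wx":0,"wy":0,"wz":0},
  {"dx":0.03,"dy":0,"dz":0.15,"wx":0,"wy":0,"wz":0},
  {"dx":0.03,"dy":0,"dz":0.15,"wx":0,"wy":0,"wz":0},
  {"dx":0.03,"dy":0,"dz":0.15,"wx":0,"wy":0,"wz":0},
  {"dx":0.03,"dy":0,"dz":0.15,"wx":0,"wy":0,"wz":0},
  {"dx":0.03,"dy":0,"dz":0.15,"wx":0,"wy":0,"wz":0},
])

```text
time_s: 10.65
tcp_pos: [0.5247, -0.1032, -0.0111]
eef_rot: [-1.0, 78.0, 73.8]
contact_force: [-0.4, -0.7, -0.6]
gripper_width: 0.0308
```

Run:
```python
from st import *
report(74.6)
```

```text
t 10.65 tip dock x -0.2273 y 0.0106 z 0.0124 yaw 74.85 tilt 11.97 dock yaw 82.18 F in dock [-0.8  0.3 -0.6]
w [ 0.05 -0.01  0.03]
```

Call:
arm_command([
  {"dx":0.14,"dy":0,"dz":0.12,"wx":0,"wy":0,"wz":0},
  {"dx":0.1,"dy":0,"dz":0.12,"wx":0,"wy":0,"wz":0},
  {"dx":0.04,"dy":0,"dz":0.15,"wx":0,"wy":0,"wz":0},
])

```text
time_s: 10.9
tcp_pos: [0.5275, -0.0941, -0.0149]
eef_rot: [-1.2, 78.0, 73.7]
contact_force: [-0.7, -1.4, 2.2]
gripper_width: 0.0307
```

Run:
```python
from st import *
report(74.6)
look('side','s5.png')
a=cv2.imread('pics/s5.png');cv2.imwrite('pics/s5c.png',cv2.resize(a[150:260,200:340],None,fx=5.4,fy=5.4,interpolation=cv2.INTER_CUBIC))
```

```text
t 10.90 tip dock x -0.2179 y 0.0090 z 0.0086 yaw 74.88 tilt 11.95 dock yaw 82.18 F in dock [-1.5  0.5  2.2]
w [ 0.06 -0.01  0.04]
t 10.90 tip dock x -0.2179 y 0.0090 z 0.0086 yaw 74.88 tilt 11.95 dock yaw 82.18 F in dock [-1.5  0.5  2.2]
case 0.88 dock x -0.2914 y -0.1316 rel -48.66 deg 27.539567947387695 71.28475952148438
case 0.72 dock x -0.2008 y 0.0056 rel -13.15 deg 50.96725082397461 101.4328842163086
```

View pics/s5c.png

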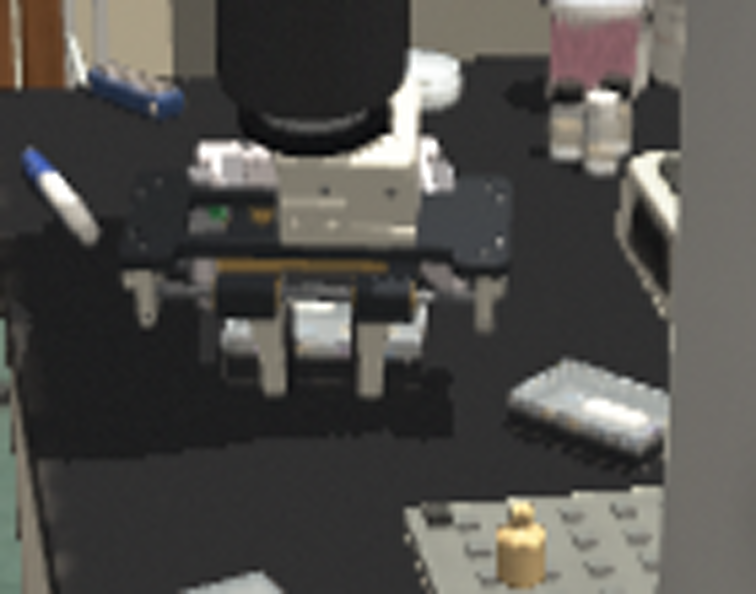

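Call:
arm_command([
  {"dx":0.035,"dy":0,"dz":0.15,"wx":0.05,"wy":0,"wz":0.04},
  {"dx":0.035,"dy":0,"dz":0.15,"wx":0,"wy":0,"wz":0},
  {"dx":0.035,"dy":0,"dz":0.15,"wx":0,"wy":0,"wz":0},
  {"dx":0.035,"dy":0,"dz":0.15,"wx":0,"wy":0,"wz":0},
  {"dx":0.035,"dy":0,"dz":0.15,"wx":0,"wy":0,"wz":0},
  {"dx":0.035,"dy":0,"dz":0.15,"wx":0,"wy":0,"wz":0},
  {"dx":0.035,"dy":0,"dz":0.15,"wx":0,"wy":0,"wz":0},
  {"dx":0.035,"dy":0,"dz":0.15,"wx":0,"wy":0,"wz":0},
  {"dx":0.035,"dy":0,"dz":0.15,"wx":0,"wy":0,"wz":0},
  {"dx":0.035,"dy":0,"dz":0.15,"wx":0,"wy":0,"wz":0},
])

```text
time_s: 11.83
tcp_pos: [0.5367, -0.0618, -0.0153]
eef_rot: [-0.1, 78.0, 74.5]
contact_force: [-0.7, -1.4, 0.6]
gripper_width: 0.0307
```

Run:
```python
from st import *
report(82.2)
```

```text
t 11.83 tip dock x -0.1847 y 0.0043 z 0.0082 yaw 74.62 tilt 11.95 dock yaw 82.18 F in dock [-1.5  0.5  0.6]
w [-1.62 -0.01  0.35]
```

Now turn to the dock's heading while pushing on.

Call:
arm_command([
  {"dx":0.03,"dy":-0.01,"dz":0.15,"wx":-0.16,"wy":0,"wz":0.035},
  {"dx":0.03,"dy":-0.01,"dz":0.15,"wx":-0.16,"wy":0,"wz":0.035},
  {"dx":0.03,"dy":-0.01,"dz":0.15,"wx":-0.16,"wy":0,"wz":0.035},
  {"dx":0.03,"dy":-0.01,"dz":0.15,"wx":-0.16,"wy":0,"wz":0.035},
  {"dx":0.03,"dy":-0.01,"dz":0.15,"wx":-0.16,"wy":0,"wz":0.035},
  {"dx":0.03,"dy":-0.01,"dz":0.15,"wx":-0.16,"wy":0,"wz":0.035},
  {"dx":0.03,"dy":-0.01,"dz":0.15,"wx":-0.16,"wy":0,"wz":0.035},
  {"dx":0.03,"dy":-0.01,"dz":0.15,"wx":-0.16,"wy":0,"wz":0.035},
  {"dx":0.03,"dy":-0.01,"dz":0.15,"wx":-0.16,"wy":0,"wz":0.035},
  {"dx":0.03,"dy":-0.01,"dz":0.15,"wx":-0.16,"wy":0,"wz":0.035},
])

```text
time_s: 12.67
tcp_pos: [0.5457, -0.0287, -0.0153]
eef_rot: [0.3, 78.0, 83.2]
contact_force: [0.2, -1.0, -0.1]
gripper_width: 0.0307
```

Run:
```python
from st import *
report(82.2)
p,d,m=cap('side','s6.png');p,d,m=cap('top','t6.png')
a=cv2.imread('pics/s6.png');a=cv2.resize(a[140:240,200:330],None,fx=4,fy=4,interpolation=cv2.INTER_CUBIC)
b=cv2.imread('pics/t6.png');b=cv2.resize(b[140:240,180:310],None,fx=4,fy=4,interpolation=cv2.INTER_CUBIC)
cv2.imwrite('pics/s6c.png',cv2.resize(np.hstack([a,b]),(800,308)))
```

```text
t 12.67 tip dock x -0.1507 y 0.0005 z 0.0082 yaw 82.89 tilt 11.97 dock yaw 82.18 F in dock [-0.9 -0.3 -0.1]
w [ 0.15 -0.01 -0.04]
```

View pics/s6c.png

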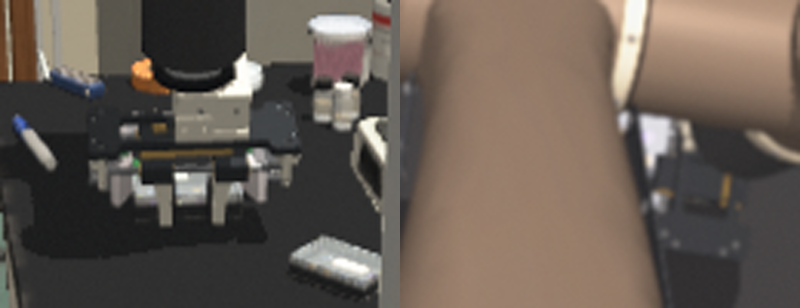

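Run:
```python
from st import *
c,th,ex,ey=report()
m=r.camera_model('side');z=np.load('pics/s6.npz');P=pts(m,z['d'],np.ones_like(z['d'],bool));X=(P[:,:2]-c)@ex;Y=(P[:,:2]-c)@ey
k=(P[:,2]>.004)&(P[:,2]<.026)&(X>-.17)&(X<-.135)
o=np.argsort(Y[k]);print(np.c_[X[k],Y[k],P[k,2]][o][[0,1,2,3,4,5,-6,-5,-4,-3,-2,-1]].round(4))
# rear face line excluding fingers
kk=(abs(Y)<.055)&(P[:,2]>.003)&(P[:,2]<.017)&(X>-.158)&(X<-.14);
for a,b in((-.052,-.034),(-.01,.01),(.036,.052)):
    s=kk&(Y>a)&(Y<b);print(a,s.sum(),np.median(X[s]) if s.any() else '')
```

```text
t 12.77 tip dock x -0.1504 y 0.0004 z 0.0082 yaw 82.87 tilt 11.98 dock yaw 82.18 F in dock [-0.5 -0.2  0.4]
[[-0.1457 -0.1892  0.0218]
 [-0.1513 -0.1886  0.0145]
 [-0.1518 -0.1883  0.018 ]
 [-0.1535 -0.1878  0.022 ]
 [-0.1576 -0.1875  0.0141]
 [-0.1422 -0.1872  0.0137]
 [-0.1519  0.4721  0.0179]
 [-0.1501  0.4723  0.0203]
 [-0.1496  0.4733  0.0137]
 [-0.1533  0.4737  0.0251]
 [-0.153   0.4742  0.0217]
 [-0.1486  0.476   0.0166]]
-0.052 24 -0.15009336138412493
-0.01 29 -0.15115360463714952
0.036 24 -0.15110332188185863
```

Run:
```python
from st import *
c,th,ex,ey=report()
m=r.camera_model('side');z=np.load('pics/s6.npz');P=pts(m,z['d'],np.ones_like(z['d'],bool));X=(P[:,:2]-c)@ex;Y=(P[:,:2]-c)@ey
k=(P[:,2]>.006)&(P[:,2]<.017)&(X>-.158)&(X<-.143)&(abs(Y)<.075)
print(np.sort(Y[k]).round(4)[[0,1,2,3,4,-5,-4,-3,-2,-1]])
```

```text
t 12.77 tip dock x -0.1504 y 0.0004 z 0.0082 yaw 82.87 tilt 11.98 dock yaw 82.18 F in dock [-0.5 -0.2  0.4]
[-0.0507 -0.0503 -0.0503 -0.0476 -0.0475  0.0483  0.0484  0.0512  0.0513
  0.0514]
```

Case is centred (body edges at −50.7 and +51.4 mm) and parallel to the rails. Pushing straight in.

Call:
arm_command([
  {"dx":0.035,"dy":0,"dz":0.15,"wx":0.15,"wy":0,"wz":-0.04},
  {"dx":0.035,"dy":0,"dz":0.15,"wx":0,"wy":0,"wz":0},
  {"dx":0.035,"dy":0,"dz":0.15,"wx":0,"wy":0,"wz":0},
  {"dx":0.035,"dy":0,"dz":0.15,"wx":0,"wy":0,"wz":0},
  {"dx":0.035,"dy":0,"dz":0.15,"wx":0,"wy":0,"wz":0},
  {"dx":0.035,"dy":0,"dz":0.15,"wx":0,"wy":0,"wz":0},
  {"dx":0.035,"dy":0,"dz":0.15,"wx":0,"wy":0,"wz":0},
])

```text
time_s: 13.35
tcp_pos: [0.5491, -0.0059, -0.0154]
eef_rot: [-0.1, 78.0, 81.9]
contact_force: [0.0, -1.9, 1.2]
gripper_width: 0.0306
```

Run:
```python
from st import *
report(82.2)
```

```text
t 13.35 tip dock x -0.1276 y 0.0002 z 0.0081 yaw 82.03 tilt 11.95 dock yaw 82.18 F in dock [-1.9 -0.3  1.2]
w [-0.04 -0.01  0.01]
```

Call:
arm_command([
  {"dx":0.025,"dy":0,"dz":0.1,"wx":-0.04,"wy":0,"wz":0},
  {"dx":0.025,"dy":0,"dz":0.1,"wx":0,"wy":0,"wz":0},
  {"dx":0.025,"dy":0,"dz":0.1,"wx":0,"wy":0,"wz":0},
  {"dx":0.025,"dy":0,"dz":0.1,"wx":0,"wy":0,"wz":0},
  {"dx":0.025,"dy":0,"dz":0.1,"wx":0,"wy":0,"wz":0},
  {"dx":0.025,"dy":0,"dz":0.1,"wx":0,"wy":0,"wz":0},
])

```text
time_s: 13.85
tcp_pos: [0.5516, 0.0052, -0.0154]
eef_rot: [-0.7, 78.2, 81.6]
contact_force: [-0.5, -8.6, 2.9]
gripper_width: 0.0311
```

Run:
```python
from st import *
report(82.2)
```

```text
t 13.85 tip dock x -0.1162 y -0.0007 z 0.0081 yaw 82.35 tilt 11.77 dock yaw 82.18 F in dock [-8.6 -0.7  2.9]
w [ 0.03 -0.05  0.03]
```

Call:
arm_command([
  {"dx":0.025,"dy":0.02,"dz":0.12,"wx":0.03,"wy":-0.05,"wz":0.03},
  {"dx":0.025,"dy":0.02,"dz":0.12,"wx":0,"wy":0,"wz":0},
  {"dx":0.025,"dy":0,"dz":0.12,"wx":0,"wy":0,"wz":0},
  {"dx":0.025,"dy":0,"dz":0.12,"wx":0,"wy":0,"wz":0},
  {"dx":0.025,"dy":0,"dz":0.12,"wx":0,"wy":0,"wz":0},
  {"dx":0.025,"dy":0,"dz":0.12,"wx":0,"wy":0,"wz":0},
])

```text
time_s: 14.35
tcp_pos: [0.5519, 0.0143, -0.0154]
eef_rot: [0.3, 78.4, 82.5]
contact_force: [-0.3, -9.6, 1.9]
gripper_width: 0.0308
```

Run:
```python
from st import *
report(82.2)
p,d,m=cap('side','s7.png');p,d,m=cap('top','t7.png')
a=cv2.imread('pics/s7.png');a=cv2.resize(a[140:240,200:330],None,fx=4,fy=4,interpolation=cv2.INTER_CUBIC)
b=cv2.imread('pics/t7.png');b=cv2.resize(b[140:240,180:310],None,fx=4,fy=4,interpolation=cv2.INTER_CUBIC)
cv2.imwrite('pics/s7c.png',cv2.resize(np.hstack([a,b]),(800,308)))
```

```text
t 14.35 tip dock x -0.1071 y 0.0001 z 0.0081 yaw 82.20 tilt 11.60 dock yaw 82.18 F in dock [-9.5 -1.   1.9]
w [ 0.   -0.09 -0.01]
```

View pics/s7c.png

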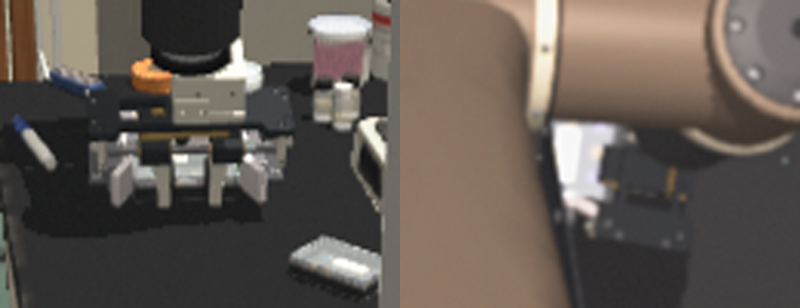

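Call:
arm_command([
  {"dx":0.025,"dy":0,"dz":0.12,"wx":0,"wy":-0.09,"wz":0},
  {"dx":0.025,"dy":0,"dz":0.12,"wx":0,"wy":0,"wz":0},
  {"dx":0.025,"dy":0,"dz":0.12,"wx":0,"wy":0,"wz":0},
  {"dx":0.025,"dy":0,"dz":0.12,"wx":0,"wy":0,"wz":0},
  {"dx":0.025,"dy":0,"dz":0.12,"wx":0,"wy":0,"wz":0},
  {"dx":0.025,"dy":0,"dz":0.12,"wx":0,"wy":0,"wz":0},
  {"dx":0.025,"dy":0,"dz":0.12,"wx":0,"wy":0,"wz":0},
  {"dx":0.025,"dy":0,"dz":0.12,"wx":0,"wy":0,"wz":0},
])

```text
time_s: 15.12
tcp_pos: [0.5538, 0.0281, -0.0153]
eef_rot: [0.5, 78.4, 82.6]
contact_force: [0.5, -5.7, 0.2]
gripper_width: 0.0308
```

Run:
```python
from st import *
report(82.2)
```

```text
t 15.12 tip dock x -0.0932 y 0.0001 z 0.0081 yaw 82.13 tilt 11.64 dock yaw 82.18 F in dock [-5.6 -1.2  0.2]
w [-0.02 -0.08 -0.02]
```

Call:
arm_command([
  {"dx":0.025,"dy":0,"dz":0.12,"wx":0,"wy":-0.08,"wz":0},
  {"dx":0.025,"dy":0,"dz":0.12,"wx":0,"wy":0,"wz":0},
  {"dx":0.025,"dy":0,"dz":0.12,"wx":0,"wy":0,"wz":0},
  {"dx":0.025,"dy":0,"dz":0.12,"wx":0,"wy":0,"wz":0},
  {"dx":0.025,"dy":0,"dz":0.12,"wx":0,"wy":0,"wz":0},
  {"dx":0.025,"dy":0,"dz":0.12,"wx":0,"wy":0,"wz":0},
  {"dx":0.025,"dy":0,"dz":0.12,"wx":0,"wy":0,"wz":0},
  {"dx":0.025,"dy":0,"dz":0.12,"wx":0,"wy":0,"wz":0},
  {"dx":0.025,"dy":0,"dz":0.12,"wx":0,"wy":0,"wz":0},
  {"dx":0.025,"dy":0,"dz":0.12,"wx":0,"wy":0,"wz":0},
])

```text
time_s: 15.95
tcp_pos: [0.5566, 0.0495, -0.0154]
eef_rot: [0.6, 78.1, 82.8]
contact_force: [0.9, -6.0, 1.3]
gripper_width: 0.0304
```

Run:
```python
from st import *
report(82.2)
```

```text
t 15.95 tip dock x -0.0717 y 0.0002 z 0.0081 yaw 82.12 tilt 11.87 dock yaw 82.18 F in dock [-5.8 -1.8  1.3]
w [-0.02 -0.03 -0.03]
```

Call:
arm_command([
  {"dx":0.025,"dy":-0.01,"dz":0.12,"wx":0,"wy":-0.03,"wz":0},
  {"dx":0.025,"dy":-0.01,"dz":0.12,"wx":0,"wy":0,"wz":0},
  {"dx":0.025,"dy":0,"dz":0.12,"wx":0,"wy":0,"wz":0},
  {"dx":0.025,"dy":0,"dz":0.12,"wx":0,"wy":0,"wz":0},
  {"dx":0.025,"dy":0,"dz":0.12,"wx":0,"wy":0,"wz":0},
  {"dx":0.025,"dy":0,"dz":0.12,"wx":0,"wy":0,"wz":0},
  {"dx":0.025,"dy":0,"dz":0.12,"wx":0,"wy":0,"wz":0},
  {"dx":0.025,"dy":0,"dz":0.12,"wx":0,"wy":0,"wz":0},
  {"dx":0.025,"dy":0,"dz":0.12,"wx":0,"wy":0,"wz":0},
  {"dx":0.025,"dy":0,"dz":0.12,"wx":0,"wy":0,"wz":0},
  {"dx":0.025,"dy":0,"dz":0.12,"wx":0,"wy":0,"wz":0},
])

```text
time_s: 16.87
tcp_pos: [0.5596, 0.0728, -0.0154]
eef_rot: [1.2, 78.2, 83.3]
contact_force: [1.3, -5.1, 0.9]
gripper_width: 0.0309
```

Run:
```python
from st import *
report(82.2)
```

```text
t 16.87 tip dock x -0.0482 y 0.0004 z 0.0081 yaw 82.07 tilt 11.83 dock yaw 82.18 F in dock [-4.9 -2.   0.9]
w [-0.03 -0.04 -0.05]
```

Call:
arm_command([
  {"dx":0.025,"dy":0,"dz":0.12,"wx":0,"wy":-0.04,"wz":0},
  {"dx":0.025,"dy":0,"dz":0.12,"wx":0,"wy":0,"wz":0},
  {"dx":0.025,"dy":0,"dz":0.12,"wx":0,"wy":0,"wz":0},
  {"dx":0.025,"dy":0,"dz":0.12,"wx":0,"wy":0,"wz":0},
])

```text
time_s: 17.2
tcp_pos: [0.5607, 0.0809, -0.0155]
eef_rot: [1.3, 78.1, 83.4]
contact_force: [-0.1, -9.9, 2.7]
gripper_width: 0.0309
```

Run:
```python
from st import *
report(82.2)
```

```text
t 17.20 tip dock x -0.0400 y 0.0004 z 0.0080 yaw 82.07 tilt 11.93 dock yaw 82.18 F in dock [-9.9 -1.3  2.7]
w [-0.03 -0.01 -0.06]
```

Ejector met (9.9 N). Small steps now.

Call:
arm_command([
  {"dx":0.025,"dy":0,"dz":0.1,"wx":0,"wy":0,"wz":0},
  {"dx":0.025,"dy":0,"dz":0.1,"wx":0,"wy":0,"wz":0},
  {"dx":0.025,"dy":0,"dz":0.1,"wx":0,"wy":0,"wz":0},
])

```text
time_s: 17.45
tcp_pos: [0.5611, 0.0835, -0.0154]
eef_rot: [1.5, 78.3, 83.7]
contact_force: [1.6, -11.0, 4.3]
gripper_width: 0.0305
```

Run:
```python
from st import *
report(82.2)
```

```text
t 17.45 tip dock x -0.0373 y 0.0004 z 0.0080 yaw 82.13 tilt 11.71 dock yaw 82.18 F in dock [-10.7  -3.1   4.3]
w [-0.02 -0.06 -0.06]
```

Call:
arm_command([
  {"dx":0.025,"dy":-0.01,"dz":0.12,"wx":0,"wy":-0.05,"wz":0},
  {"dx":0.025,"dy":0,"dz":0.12,"wx":0,"wy":0,"wz":0},
])

```text
time_s: 17.62
tcp_pos: [0.5613, 0.0856, -0.0154]
eef_rot: [1.7, 78.2, 83.9]
contact_force: [1.6, -10.5, 2.0]
gripper_width: 0.0305
```

Run:
```python
from st import *
report(82.2)
```

```text
t 17.62 tip dock x -0.0352 y 0.0004 z 0.0080 yaw 82.13 tilt 11.78 dock yaw 82.18 F in dock [-10.1  -3.    2. ]
w [-0.01 -0.05 -0.08]
```

Call:
arm_command([
  {"dx":0.025,"dy":-0.01,"dz":0.12,"wx":0,"wy":-0.03,"wz":0},
  {"dx":0.025,"dy":0,"dz":0.12,"wx":0,"wy":0,"wz":0},
])

```text
time_s: 17.78
tcp_pos: [0.5615, 0.0875, -0.0155]
eef_rot: [2.0, 78.2, 84.2]
contact_force: [0.6, -11.8, 2.8]
gripper_width: 0.0304
```

Run:
```python
from st import *
report(82.2)
```

```text
t 17.78 tip dock x -0.0333 y 0.0004 z 0.0080 yaw 82.13 tilt 11.75 dock yaw 82.18 F in dock [-11.6  -2.2   2.8]
w [-0.02 -0.05 -0.09]
```

Call:
arm_command([
  {"dx":0.025,"dy":0,"dz":0.12,"wx":0,"wy":-0.03,"wz":0},
  {"dx":0.025,"dy":0,"dz":0.12,"wx":0,"wy":0,"wz":0},
])

```text
time_s: 17.95
tcp_pos: [0.5619, 0.09, -0.0155]
eef_rot: [2.1, 78.2, 84.3]
contact_force: [1.0, -9.5, 2.8]
gripper_width: 0.0307
```

Run:
```python
from st import *
report(82.2)
```

```text
t 17.95 tip dock x -0.0308 y 0.0004 z 0.0080 yaw 82.11 tilt 11.77 dock yaw 82.18 F in dock [-9.3 -2.2  2.8]
w [-0.02 -0.05 -0.09]
```

Call:
arm_command([
  {"dx":0.025,"dy":0,"dz":0.12,"wx":0,"wy":-0.03,"wz":0},
  {"dx":0.025,"dy":0,"dz":0.1,"wx":0,"wy":0,"wz":0},
])

```text
time_s: 18.12
tcp_pos: [0.5619, 0.0901, -0.0155]
eef_rot: [2.4, 78.4, 84.6]
contact_force: [0.6, -13.8, 5.6]
gripper_width: 0.03
```

Run:
```python
from st import *
report(82.2)
p,d,m=cap('side','s8.png')
a=cv2.imread('pics/s8.png');a=cv2.resize(a[150:230,210:310],None,fx=7,fy=7,interpolation=cv2.INTER_CUBIC)
cv2.imwrite('pics/s8c.png',a)
```

```text
t 18.12 tip dock x -0.0307 y 0.0004 z 0.0080 yaw 82.16 tilt 11.63 dock yaw 82.18 F in dock [-13.6  -2.5   5.6]
w [-0.01 -0.08 -0.1 ]
```

View pics/s8c.png

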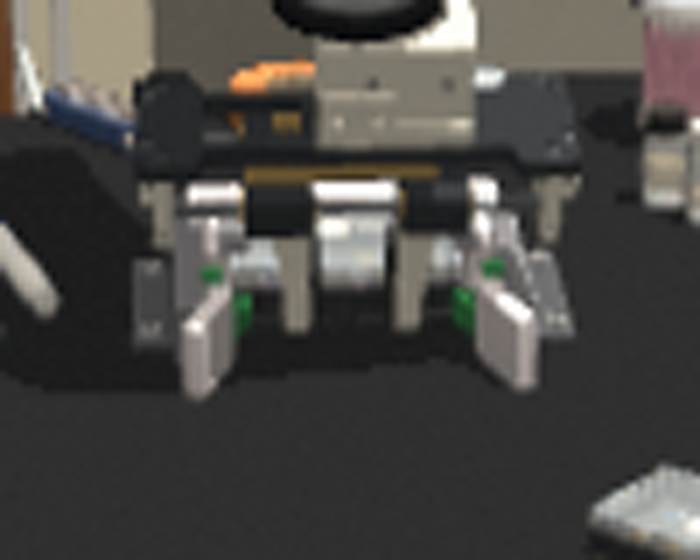

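Motion stopped at tip x −30.7 mm, about the dead stop, and both green noses show at (240,312) and (463,308). Backing off to look.

Call:
arm_command([
  {"dx":-0.025,"dy":0,"dz":-0.15,"wx":0,"wy":0,"wz":0},
  {"dx":-0.04,"dy":0,"dz":-0.2,"wx":0,"wy":0,"wz":0},
  {"dx":-0.1,"dy":0,"dz":-0.4,"wx":0,"wy":0,"wz":0},
  {"dx":-0.12,"dy":0,"dz":-0.5,"wx":0,"wy":0,"wz":0},
  {"dx":-0.12,"dy":0,"dz":-0.5,"wx":0,"wy":0,"wz":0},
  {"dx":-0.5,"dy":0,"dz":-0.4,"wx":0,"wy":0,"wz":0},
  {"dx":-1,"dy":0,"dz":0.1,"wx":0,"wy":0,"wz":0},
  {"dx":-1,"dy":0,"dz":0.2,"wx":0,"wy":0,"wz":0},
  {"dx":-1,"dy":0,"dz":0.2,"wx":0,"wy":0,"wz":0},
  {"dx":-1,"dy":0,"dz":0.2,"wx":0,"wy":0,"wz":0},
  {"dx":-1,"dy":0,"dz":0.2,"wx":0,"wy":0,"wz":0},
  {"dx":-1,"dy":0,"dz":0.2,"wx":0,"wy":0,"wz":0},
  {"dx":-1,"dy":0,"dz":1,"wx":0,"wy":0,"wz":0},
  {"dx":-1,"dy":0,"dz":1,"wx":0,"wy":0,"wz":0},
  {"dx":-1,"dy":0,"dz":1,"wx":0,"wy":0,"wz":0},
  {"dx":-1,"dy":0,"dz":1,"wx":0,"wy":0,"wz":0},
  {"dx":-1,"dy":0,"dz":1,"wx":0,"wy":0,"wz":0},
  {"dx":-1,"dy":0,"dz":1,"wx":0,"wy":0,"wz":0},
  {"dx":-1,"dy":0,"dz":1,"wx":0,"wy":0,"wz":0},
  {"dx":0,"dy":0,"dz":1,"wx":0,"wy":0,"wz":0},
])

```text
time_s: 19.83
tcp_pos: [0.5697, 0.1522, 0.3065]
eef_rot: [4.0, 78.3, 85.3]
contact_force: [1.0, 0.2, 0.3]
gripper_width: 0.0308
```

Run:
```python
from st import *
report(82.2)
p,d,m=cap('side','s9.png')
a=cv2.imread('pics/s9.png');a=cv2.resize(a[150:230,210:310],None,fx=7,fy=7,interpolation=cv2.INTER_CUBIC)
cv2.imwrite('pics/s9c.png',a)
```

```text
t 19.83 tip dock x 0.0319 y 0.0008 z 0.3299 yaw 81.25 tilt 11.68 dock yaw 82.18 F in dock [ 0.3 -1.   0.3]
w [-0.2  -0.07 -0.14]
```

View pics/s9c.png

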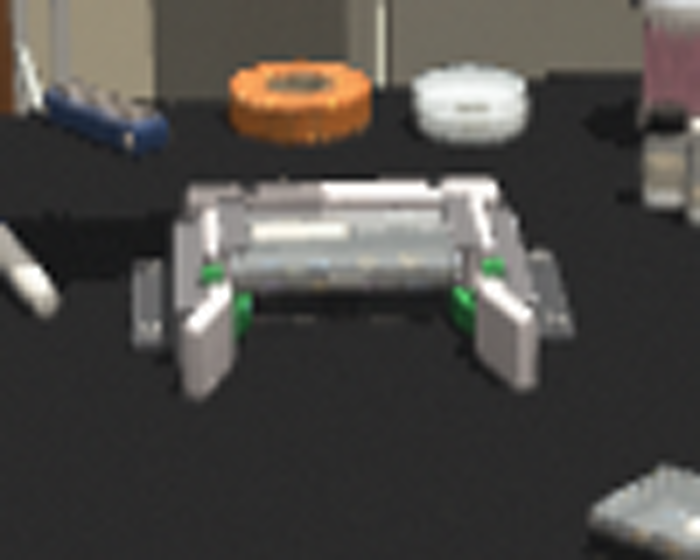

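The case sits under the lips with both catches showing in front of it. Checking with the wrist view.

Run:
```python
from st import *
c,th,ex,ey=report()
p,d,m=cap('wrist','w9.png')
cv2.imwrite('pics/w9c.png',cv2.resize(p[60:240,170:340,::-1],None,fx=4,fy=3.3,interpolation=cv2.INTER_CUBIC))
P=pts(m,d,np.ones_like(d,bool));X=(P[:,:2]-c)@ex;Y=(P[:,:2]-c)@ey;Z=P[:,2]
for y0 in np.arange(-.045,.045,.01):
    s=(Y>y0)&(Y<y0+.01)&(Z>.023)&(Z<.031)&(X>-.06)&(X<.06)
    print(y0.round(3),s.sum(),np.percentile(X[s],[1,2,99]).round(4) if s.any() else '',np.median(Z[s]).round(4) if s.any() else '')
g=(p[:,:,1].astype(int)-p[:,:,0]>40)&(d>0)
G=pts(m,d,g);gx=(G[:,:2]-c)@ex;gy=(G[:,:2]-c)@ey
for s in(1,-1):
    k=(gy*s>.03)&(gy*s<.08)&(abs(gx)<.1);print('green',s,k.sum(),np.percentile(gx[k],[1,99]),np.percentile(gy[k],[1,99]))
dockfit(P)
```

```text
t 19.88 tip dock x 0.0349 y 0.0009 z 0.3289 yaw 81.28 tilt 11.74 dock yaw 82.18 F in dock [ 2.6 -1.2  0.5]
-0.045 337 [-0.0326 -0.0319  0.0376] 0.0274
-0.035 334 [-0.0326 -0.0317  0.0376] 0.0273
-0.025 341 [-0.0324 -0.0322  0.0373] 0.0272
-0.015 340 [-0.0332 -0.033   0.0372] 0.0272
-0.005 371 [-0.037  -0.0359  0.0373] 0.0274
0.005 364 [-0.0361 -0.0352  0.0374] 0.0275
0.015 310 [-0.033  -0.0328  0.0374] 0.0275
0.025 351 [-0.033  -0.032   0.0374] 0.0274
0.035 336 [-0.0329 -0.0321  0.0376] 0.0275
green 1 296 [-0.06119597 -0.03052409] [0.04611111 0.06817485]
green -1 288 [-0.06120653 -0.03071233] [-0.0683949  -0.04655141]
slopes -0.0466 0.1612 -0.009 halfwidth 0.04514806033470178 back 0.03779127103936454
slopes -0.0146 0.0226 -0.0351 halfwidth 0.04541403792061301 back 0.03756626471765005
slopes -0.0655 -0.0021 -0.0348 halfwidth 0.045400162758133675 back 0.03655333319194311
slopes -0.0608 0.018 -0.0052 halfwidth 0.045190007170025595 back 0.03685982377983935
```

View pics/w9c.png

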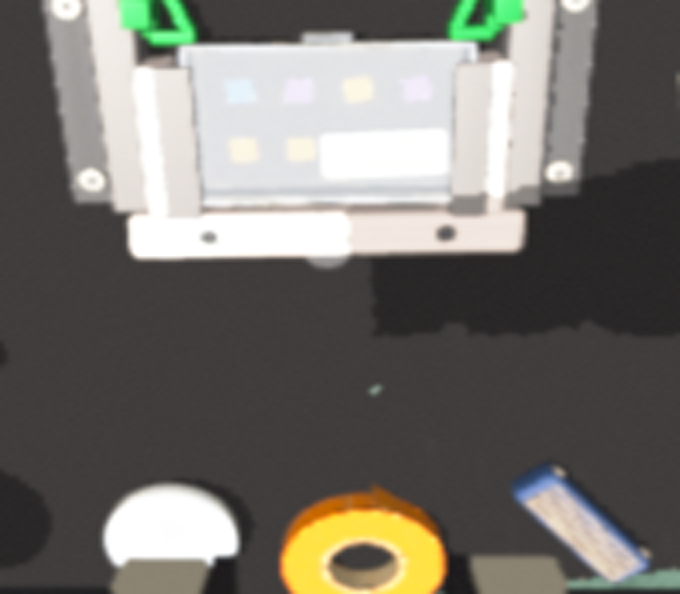

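Catch noses measure y +46.1 and −46.6 mm, which is fully out. The case's rear lid edge is at x ≈ −33 mm, symmetric and parallel to the rails. The case is home, so I'm handing in.

Call:
arm_command([
  {"dx":0,"dy":0,"dz":0,"wx":0,"wy":0,"wz":0},
  {"dx":0,"dy":0,"dz":0,"wx":0,"wy":0,"wz":0},
])

```text
time_s: 20.1
tcp_pos: [0.568, 0.1528, 0.3032]
eef_rot: [5.2, 78.3, 86.6]
contact_force: [-0.5, -0.1, 0.2]
gripper_width: 0.0306
```

Run:
```python
from st import *
report()
print(r.close_job())
```

```text
t 20.10 tip dock x 0.0323 y 0.0026 z 0.3267 yaw 81.34 tilt 11.65 dock yaw 82.18 F in dock [-0.2  0.5  0.2]
the job is handed in; nothing more can be done
None
```

I pushed the larger sample case hinge-first into the dock and pressed it to the dead stop. Both green catches snapped out behind it, and I backed off and handed in at about 20 s. Readings between moves peaked at about 14 N.

**Last checks from the wrist camera:**
- **Case:** it lay about 1 mm beyond home (within the 2 mm calibration), centred, parallel to the rails and flat.
- **Catches:** the noses measured y +46.1 and −46.6 mm, which is fully out.
- **Robot:** it stood clear of everything, with the tool about 0.33 m up.
- **Bystanders:** I steered clear of them. Those visible in the last pictures looked unmoved, but I did not measure them against the start.

**Disagreements:**
- **Fingertips:** they sat about 22 mm behind the reported TCP, not the stated 11 mm ahead. My first approach went over the case without touching it. I corrected for this from the depth pictures.
- **Dock refit:** a second fit of the dock pose from the last picture was poor, with inconsistent edge slopes. The final figures use the first fit. That fit gave the right lip width to 0.6 mm, though its rail edges differed in angle by about 0.02 rad.

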